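# Unpack air cylinders from the slide-lid box into the clip rack

## Robot

A 6-joint arm with a two-finger parallel gripper is mounted at the origin on the work surface. World frame = base frame: x ahead of the robot, y to its left, z up, the work surface at z = 0. Lengths are in mm, angles in rad, forces in N, time in s.
With the tool pointing down it reaches from about 275 to 1000 mm from the base axis. Payload 8.4 kg.
Tool frame: the origin (TCP) lies on the centre line of the jaws, within the pads' length; the fingertips stand r.tip_reach ahead of it and the grasp point (between the pads) lies 3 mm ahead of it (r.tip_reach is the distance from the TCP to the fingertips, in mm); z points along the fingers, y is the direction in which the jaws open and shut (so a half turn about z gives the same grasp; the last joint's range is limited). The gripper opens to 85 mm and grips with 20 to 120 N. Pads are 22 mm wide; open, the fingers measure 114 mm over their backs; the gripper's body (76 mm by 85 mm) begins 54 mm behind the grasp point. The pads swing forward as they close: fully open they stand 13 mm farther back than shut.
Start: joints at [1.157, 0.353, 1.633, -0, 1.155, -0.002], TCP at [250.161, 572.754, 253.281] pointing down, gripper open.
Joint ranges: [-2.63, 2.63], [-0.92, 2.1], [0.06, 2.66], [-1.3, 4.44], [0, 2.69], [-3.02, 3.02]. Speed limits (rad/s): [2.22, 2.22, 2.79, 3.14, 3.14, 3.14].

## Interface

Orientations are given as [roll, pitch, yaw] about the fixed x, y, z axes, in that order (R = Rz(yaw) Ry(pitch) Rx(roll)).
In Python, from rig import sense, optics, r, nets gives the robot as it stands. The module is installed in compiled form; this text tells all that it offers.
- The arm moves only by the tool carry_out, never from a script. Its argument "increments" is a list that holds one entry, the list of rows, each a list of 6 numbers: the shift along the tool's x, y, z normalised to -1 to 1, where 1 is 40 cm, then the turn, a rotation vector about the tool's x, y, z normalised to -1 to 1, where 1 is 60 degrees. A call has 1 to 5 rows; each row is the pose to reach, as a shift and turn from the pose commanded when the call began, along the tool's axes at that moment; what a row does not reach only later rows make up. A row lasts 1/12 s, in which the tool goes at most 41.7 mm and 7.16 degrees, less where a joint would pass 70% of its speed; a pose out of reach is approached as far as the arm can. A call with a number of a shift or a turn outside -1 to 1 is refused whole. A call with a gripper value outside its range is refused whole. "hand" is the closure, from 0 (fully open) to 1 (shut), set as the call begins (left out, the last holds). The fingers move at their own pace and stop on an object; "squeeze" is the grip in N (left out, the last holds). Time passes only in rows, so rows that repeat a pose let the fingers close. It gives the time, the measured TCP pose, the force and the opening at its end, in the units of the state.
- sense(): the state, without advancing time (a new reading comes with each control period).
- optics.grab_frame(name): name is "side" or "top" or "wrist"; returns a dict with "img" (420x560x3 uint8, red, green, blue), "range_z" (420x560 float32, mm along the optical axis (not along the pixel's ray), 0 where there is no reading), "fov_y" (degrees; the focal length in pixels is half the picture's height over the tangent of half this angle, whatever the lens; pixels are square), "cx", "cy" (the principal point, pixels), "R" (3x3) and "t" (3): a world point X has camera coordinates R X + t. Camera axes: x right, y down, z forward; pixel columns grow to the right and rows downward; lengths in mm; the calibration is good to about 2 mm. A picture is of the moment at which its call begins.
- r.sign_off(): hands the job in, once; it reports no verdict.
Trained networks look in the newest picture that a camera, given by its name, has taken for a name from the list of things; names that differ only in an ending like _2 or _b are one class to them, and where a whole thing is asked for, a point or a joint stands for the part that bears it (a point fixed in the world has none). Each returns a list of dicts, best first, with "confidence" (0 to 1); they miss things now and then, are a little off and sometimes report something else, mostly with a low value. They report only what shows in the picture. A call takes as long as a camera call. They do not tell look-alikes from the thing itself.
- nets.trace(target, camera): "mask" (420x560 bool, what is visible of it).
- nets.tip_of(target, camera): "point" ([x, y, z] in mm, in world coordinates, good to about 4 mm: a listed point, or the origin of a listed thing).
The state is a dict: "clock": time; "qpos": joint angles; "qvel": joint speeds; "joint_efforts": joint torques, N m; "eef_pos": TCP position; "tcp_rot": TCP orientation; "contact_force": force on the tool from outside, world axes, zero at the start; "wrist_torque": the same for the moment, N m; "opening": opening from 0.0 (shut) to 1.0 (fully open).
Only numpy, scipy, OpenCV 4.12 (cv2) and the standard library are available. Lean on these libraries where they do the work, as an engineer would, in place of code of your own. Each camera call takes 0.05 s, during which the arm holds its last target.

## Task

Slide the yellow lid along its grooves until it is clear of the blue box and lay it flat, handle up, centred on the black rubber mat. Take every air cylinder out of the box and snap each one fully home into its own station of the orange spring clips on the rack, centred between the clips and either way round. Only when all are clipped in, turn the stock flag right over so that it lies flat with its red face up; leave the other bins, carton and can alone.

Things in the scene. Friction and masses are not known exactly. Their poses are not given: they have to be found in the camera images.
- box: blue box, fixed, 172 (x) x 214 (y) x 55 high; origin under its centre. Its floor is 6 thick; four slots along x, at y = -66, -22, 22, 66, hold cylinders by their heads on ledges, barrel axes 30 above the underside; for |x| < 42 the floor between is bare for fingers. The lid runs in grooves in the walls at x = +-80 (play 2); +y end closed, it slides out over the low -y end (all mm)
- lid: yellow loose lid, 157 (x) x 206 (y) x 5 mm, 220 g; origin: centre of its underside. A black grip bar on its middle, 60 mm along x, 14 thick in y, rises to 31 mm above the underside. Shut: origin at y = -2, z = 44 mm in the box's frame; starts up to 30 mm open; clear of the grooves after sliding about 212 mm from shut to the box's -y. Light friction
- cyl0: small air cylinder along its own x: round aluminium barrel 16 mm diameter, 88 long; black square heads 20 x 20 x 14 mm at both ends (116 overall), steel rod stub 8 x 12 mm beyond the +x head; 90 g. Origin: middle of the barrel, on its axis. May be absent (None). Starts in one of the box's slots
- cyl1: small air cylinder along its own x: round aluminium barrel 16 mm diameter, 88 long; black square heads 20 x 20 x 14 mm at both ends (116 overall), steel rod stub 8 x 12 mm beyond the +x head; 90 g. Origin: middle of the barrel, on its axis. May be absent (None). Starts in one of the box's slots
- cyl2: small air cylinder along its own x: round aluminium barrel 16 mm diameter, 88 long; black square heads 20 x 20 x 14 mm at both ends (116 overall), steel rod stub 8 x 12 mm beyond the +x head; 90 g. Origin: middle of the barrel, on its axis. May be absent (None). Starts in one of the box's slots
- cyl3: small air cylinder along its own x: round aluminium barrel 16 mm diameter, 88 long; black square heads 20 x 20 x 14 mm at both ends (116 overall), steel rod stub 8 x 12 mm beyond the +x head; 90 g. Origin: middle of the barrel, on its axis. May be absent (None). Starts in one of the box's slots
- rack: steel plate, fixed, 130 (x) x 236 (y) x 12 mm; origin under its centre. Four stations 56 mm apart in y, each two orange spring clips at x = +-28 mm, 10 long, 53 high with a rest under the barrel; press a cylinder straight down into both (12 to 22 N, it snaps). For |x| < 22 mm bare down to the plate, for fingers. Not snapped in, it stands 7 mm or more too high
- clip0 (a point): centre of a clip station on the rack: where the middle of a snapped-in cylinder's barrel comes (on its axis), 40 mm above the rack's underside. Its x axis is the axis the barrel must lie along (either way round), z is up, the open side of the clips; this one is at rack y = 84 mm
- clip1 (a point): centre of a clip station on the rack: where the middle of a snapped-in cylinder's barrel comes (on its axis), 40 mm above the rack's underside. Its x axis is the axis the barrel must lie along (either way round), z is up, the open side of the clips; this one is at rack y = 28 mm
- clip2 (a point): centre of a clip station on the rack: where the middle of a snapped-in cylinder's barrel comes (on its axis), 40 mm above the rack's underside. Its x axis is the axis the barrel must lie along (either way round), z is up, the open side of the clips; this one is at rack y = -28 mm
- clip3 (a point): centre of a clip station on the rack: where the middle of a snapped-in cylinder's barrel comes (on its axis), 40 mm above the rack's underside. Its x axis is the axis the barrel must lie along (either way round), z is up, the open side of the clips; this one is at rack y = -84 mm
- mat: black rubber mat fixed flat on the bench, 190 mm (x) x 240 mm (y) x 3 mm; origin: centre of its underside
- flag_base: grey foot of the stock flag, fixed to the bench, 50 mm (x) x 130 mm (y), 12 mm high, with two posts up to 30 mm; origin: centre of its underside
- flag_hinge (a point): middle of the flag's hinge, which lies along the x axis of flag_base, 26 mm above the bench
- flag_pin (a point): point to take on the flag's black round pin, 10 mm diameter, which sticks out towards flag_base's -x, parallel to the hinge, 45 mm from it. The point is 45 mm along -x from the flag's middle; the pin is free 13 mm either side of it along x; only the bench lies below
- flag (a joint): angle of the stock flag, a plate 36 x 52 x 6 mm: 0 = lying towards flag_base's +y, green face up; it rises and goes over to 3.14 = lying towards -y, red face up. The pin is at 45 mm x (cos, sin) of the angle in (y, z) of flag_base from the hinge. Stiff: it stays where it is left; starts at 0 to 0.3
- red_bin: bystander: red open bin 80 x 90 x 50 mm, origin under its centre; leave alone
- carton: bystander: cardboard carton 70 x 90 x 50 mm, origin under its centre; leave alone
- spray: bystander: can 52 mm in diameter, 150 mm high, origin under its centre; leave alone
- elbow_tray: bystander: yellow open tray 80 x 100 x 40 mm, origin under its centre; leave alone
Not all that is in view belongs to the job. What is meant by the flag_base is not purple, and is the larger of those in its own colour.

How it is judged (in metres and radians):
On the way, in this order (a step that is already met when the one before it is completed fails the run):
1. the lid has been slid out clear of the box's grooves (y of lid in the frame of box below -0.208 m), for 0.1 s.
2. every cylinder is snapped home in the clips, the flag still on its green side (z of cyl0 in the frame of rack between 0.036 and 0.043 m and angle between the x axis of each of cyl0, cyl1, cyl2, cyl3 and the x axis of rack, either way round below 0.08 rad and (horizontal distance between cyl0 and clip0 below 0.014 m or horizontal distance between cyl0 and clip1 below 0.014 m or horizontal distance between cyl0 and clip2 below 0.014 m or horizontal distance between cyl0 and clip3 below 0.014 m) and z of cyl1 in the frame of rack between 0.036 and 0.043 m and (horizontal distance between cyl1 and clip0 below 0.014 m or horizontal distance between cyl1 and clip1 below 0.014 m or horizontal distance between cyl1 and clip2 below 0.014 m or horizontal distance between cyl1 and clip3 below 0.014 m) and z of cyl2 in the frame of rack between 0.036 and 0.043 m and (horizontal distance between cyl2 and clip0 below 0.014 m or horizontal distance between cyl2 and clip1 below 0.014 m or horizontal distance between cyl2 and clip2 below 0.014 m or horizontal distance between cyl2 and clip3 below 0.014 m) and z of cyl3 in the frame of rack between 0.036 and 0.043 m and (horizontal distance between cyl3 and clip0 below 0.014 m or horizontal distance between cyl3 and clip1 below 0.014 m or horizontal distance between cyl3 and clip2 below 0.014 m or horizontal distance between cyl3 and clip3 below 0.014 m) and value of joint flag below 1 rad), for 0.2 s.
3. the flag is turned over to red (value of joint flag above 2.95 rad), for 0.1 s.
At the end, for the whole second after the job is handed in: Lid flat, handle up on the mat (centre within 50 mm of its centre, tilt < 0.06 rad); every cylinder snapped in a station (within 3 mm in height, 14 mm level, 0.08 rad); flag at 2.95 rad or more, red up; all at rest (horizontal distance between lid and mat below 0.05 m and angle between lid's own z axis and vertical below 0.06 rad and height (world z) of lid below 0.01 m and z of cyl0 in the frame of rack between 0.036 and 0.043 m and angle between the x axis of each of cyl0, cyl1, cyl2, cyl3 and the x axis of rack, either way round below 0.08 rad and (horizontal distance between cyl0 and clip0 below 0.014 m or horizontal distance between cyl0 and clip1 below 0.014 m or horizontal distance between cyl0 and clip2 below 0.014 m or horizontal distance between cyl0 and clip3 below 0.014 m) and z of cyl1 in the frame of rack between 0.036 and 0.043 m and (horizontal distance between cyl1 and clip0 below 0.014 m or horizontal distance between cyl1 and clip1 below 0.014 m or horizontal distance between cyl1 and clip2 below 0.014 m or horizontal distance between cyl1 and clip3 below 0.014 m) and z of cyl2 in the frame of rack between 0.036 and 0.043 m and (horizontal distance between cyl2 and clip0 below 0.014 m or horizontal distance between cyl2 and clip1 below 0.014 m or horizontal distance between cyl2 and clip2 below 0.014 m or horizontal distance between cyl2 and clip3 below 0.014 m) and z of cyl3 in the frame of rack between 0.036 and 0.043 m and (horizontal distance between cyl3 and clip0 below 0.014 m or horizontal distance between cyl3 and clip1 below 0.014 m or horizontal distance between cyl3 and clip2 below 0.014 m or horizontal distance between cyl3 and clip3 below 0.014 m) and value of joint flag above 2.95 rad and linear speed of each of cyl0, cyl1, cyl2, cyl3, lid below 0.02 m/s); the robot touches nothing.
It fails at once if the red_bin is disturbed (moved over 30 mm or tipped) (distance of red_bin from where it was at the start of the episode above 0.03 m or angle between red_bin's own z axis and vertical above 0.3 rad).
It fails at once if the carton is disturbed (moved over 30 mm or tipped) (distance of carton from where it was at the start of the episode above 0.03 m or angle between carton's own z axis and vertical above 0.3 rad).
It fails at once if the spray is disturbed (moved over 30 mm or tipped) (distance of spray from where it was at the start of the episode above 0.03 m or angle between spray's own z axis and vertical above 0.3 rad).
It fails at once if the elbow_tray is disturbed (moved over 30 mm or tipped) (distance of elbow_tray from where it was at the start of the episode above 0.03 m or angle between elbow_tray's own z axis and vertical above 0.3 rad).
It fails at once if the flag is turned over while a cylinder is not yet clipped in (value of joint flag above 1.5 rad and not ((z of cyl0 in the frame of rack between 0.036 and 0.043 m and angle between the x axis of cyl0 and the x axis of rack, either way round below 0.08 rad and (horizontal distance between cyl0 and clip0 below 0.014 m or horizontal distance between cyl0 and clip1 below 0.014 m or horizontal distance between cyl0 and clip2 below 0.014 m or horizontal distance between cyl0 and clip3 below 0.014 m)) and (z of cyl1 in the frame of rack between 0.036 and 0.043 m and angle between the x axis of cyl1 and the x axis of rack, either way round below 0.08 rad and (horizontal distance between cyl1 and clip0 below 0.014 m or horizontal distance between cyl1 and clip1 below 0.014 m or horizontal distance between cyl1 and clip2 below 0.014 m or horizontal distance between cyl1 and clip3 below 0.014 m)) and (z of cyl2 in the frame of rack between 0.036 and 0.043 m and angle between the x axis of cyl2 and the x axis of rack, either way round below 0.08 rad and (horizontal distance between cyl2 and clip0 below 0.014 m or horizontal distance between cyl2 and clip1 below 0.014 m or horizontal distance between cyl2 and clip2 below 0.014 m or horizontal distance between cyl2 and clip3 below 0.014 m)) and (z of cyl3 in the frame of rack between 0.036 and 0.043 m and angle between the x axis of cyl3 and the x axis of rack, either way round below 0.08 rad and (horizontal distance between cyl3 and clip0 below 0.014 m or horizontal distance between cyl3 and clip1 below 0.014 m or horizontal distance between cyl3 and clip2 below 0.014 m or horizontal distance between cyl3 and clip3 below 0.014 m)))).
Of cyl0, cyl1, cyl2, cyl3 only 2 to 4 are there at a start; the rules pass over those that are not, and their reading is None.
At some moment in a run one of lid may be knocked a few centimetres aside while the robot is not near it.
Once in a run the grip may slacken for a moment while it holds something.
It also fails if it takes over 210 s, if anything falls off the work surface, if the arm or the gripper's body presses on something with over 40 N, if the wrist force passes 120 N, or if a joint passes its speed limit or range.

## Working session

There is one attempt and no reset: what is moved stays moved. The work goes in short steps, Python scripts to look and compute and a tool call to move; the robot and the scene stay as the last step left them, time stands still between calls to the robot, and variables do not carry over. Pictures are saved under pics/ and viewed, and the job is handed in when it is done.

Besides the shell and the picture viewer there is one more tool, called after "Request:" as a command line: name --argument value ..., lists and objects as JSON in quotes. carry_out: Moves the arm, as the interface text tells. Its arguments: {"type":"object","properties":{"increments":{"type":"array","items":{"type":"array","items":{"type":"array","items":{"type":"number","minimum":-1,"maximum":1}}}},"hand":{"type":"number"},"squeeze":{"type":"number"}},"required":["increments"]}

```bash
mkdir -p pics; ls; cat > h.py <<'E'
import numpy as np, cv2
from rig import sense, optics, r, nets
def grab(c):
    return optics.grab_frame(c)
def save(f,n): cv2.imwrite('pics/'+n, f['img'][:,:,::-1])
def cloud(f):
    z=f['range_z'].astype(float); h,w=z.shape
    fl=h/2/np.tan(np.radians(f['fov_y'])/2)
    u,v=np.meshgrid(np.arange(w),np.arange(h))
    P=np.stack([(u-f['cx'])/fl*z,(v-f['cy'])/fl*z,z],-1)
    W=(P-np.array(f['t']))@np.array(f['R'])
    W[z<=0]=np.nan
    return W
E
python3 - <<'E'
from h import *
print(sense(), r.tip_reach)
for c in ['side','top','wrist']:
    f=grab(c); save(f,c+'0.png'); print(c,f['fov_y'],f['cx'],f['cy'],f['R'],f['t'])
E
```

```text
pics
{'clock': 0.0, 'qpos': array([ 1.15658925e+00,  3.53636410e-01,  1.63415054e+00, -1.02736771e-05,
        1.15517223e+00, -2.39315208e-03]), 'qvel': array([ 0.00085159, -0.0020552 ,  0.00014202, -0.00162115, -0.0006003 ,
        0.00022159]), 'joint_efforts': array([ 1.60943488e-03, -6.05253053e+01, -3.42067838e+01,  1.21258527e-04,
        9.37673118e-03, -7.44152601e-06]), 'eef_pos': array([249.98963979, 572.34020458, 252.56196103]), 'tcp_rot': array([-3.14022611e+00,  6.12301414e-06,  2.72978289e+00]), 'contact_force': array([ 0.66650666, -0.37350484,  0.80416639]), 'wrist_torque': array([ 0.02871483,  0.04357166, -0.00175372]), 'opening': 0.9965062844400793} 22.0
side 50.11809344860937 279.43888241963407 219.90091863065203 [[-0.97979942 -0.19948751  0.01406498]
 [-0.13970319  0.6324454  -0.76190278]
 [ 0.14309475 -0.74847682 -0.64753868]] [ 566.93231196  143.04054819 1140.65522617]
top 46.43031088877161 284.0469852198579 210.32778495459698 [[ 0.02253587 -0.99964978  0.01387285]
 [-0.9880872  -0.02438394 -0.15195099]
 [ 0.15223605 -0.01028324 -0.98829067]] [ -12.32959492  569.78829067 1387.09784023]
wrist 69.05225034759852 279.1462860255648 210.0145276354884 [[ 0.4015303   0.91584393 -0.00182042]
 [ 0.8662609  -0.37914512  0.32533217]
 [ 0.29726329 -0.13220768 -0.94559805]] [-623.34474     -40.62583787  380.88748359]
```

View pics/top0.png

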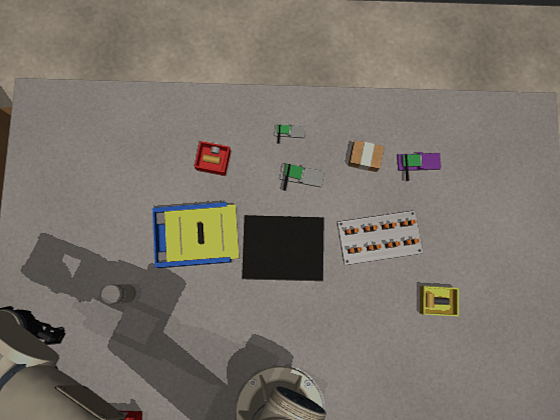

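View pics/side0.png

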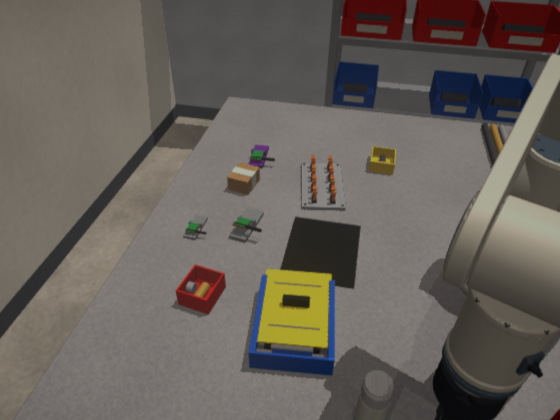

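View pics/wrist0.png

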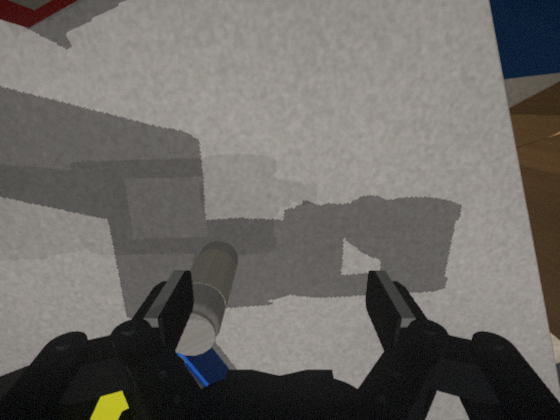

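```bash
cat > m1.py <<'E'
from h import *
names=['box','lid','rack','clip0','clip1','clip2','clip3','mat','flag_base','flag_hinge','flag_pin','red_bin','carton','spray','elbow_tray','cyl0']
for c in ['top','side']:
    f=grab(c); W=cloud(f); np.savez('/tmp/%s.npz'%c,W=W,img=f['img'])
    for n in names:
        o=nets.tip_of(n,c)
        print(c,n,[(np.round(d['point']).tolist(),round(d['confidence'],2)) for d in o[:4]])
E
python3 m1.py
```

```text
top box []
top lid [([491.0, 234.0, 43.0], 0.79)]
top rack [([505.0, -284.0, 0.0], 0.56)]
top clip0 [([504.0, -315.0, 39.0], 0.93), ([493.0, -204.0, 38.0], 0.78), ([515.0, -370.0, 38.0], 0.77), ([498.0, -257.0, 37.0], 0.56)]
top clip1 [([504.0, -315.0, 39.0], 0.93), ([493.0, -204.0, 38.0], 0.78), ([515.0, -370.0, 38.0], 0.77), ([498.0, -257.0, 37.0], 0.56)]
top clip2 [([504.0, -315.0, 39.0], 0.93), ([493.0, -204.0, 38.0], 0.78), ([515.0, -370.0, 38.0], 0.77), ([498.0, -257.0, 37.0], 0.56)]
top clip3 [([504.0, -315.0, 39.0], 0.93), ([493.0, -204.0, 38.0], 0.78), ([515.0, -370.0, 38.0], 0.77), ([498.0, -257.0, 37.0], 0.56)]
top mat [([465.0, -0.0, -2.0], 0.84)]
top flag_base [([824.0, -13.0, -1.0], 0.95), ([734.0, -410.0, -3.0], 0.92), ([685.0, -52.0, 1.0], 0.57)]
top flag_hinge [([683.0, -50.0, 24.0], 0.89), ([740.0, -410.0, 28.0], 0.86), ([825.0, -10.0, 21.0], 0.79), ([727.0, 220.0, 1.0], 0.69)]
top flag_pin [([686.0, -365.0, 23.0], 0.84), ([650.0, -0.0, 38.0], 0.66), ([794.0, 21.0, 22.0], 0.66)]
top red_bin [([726.0, 218.0, 0.0], 0.96)]
top carton [([742.0, -244.0, -1.0], 0.83), ([4
[... 810 characters left out ...]
285.0, 1.0], 0.5)]
side flag_base [([682.0, -54.0, -0.0], 0.96), ([822.0, -13.0, -1.0], 0.79), ([735.0, -407.0, 2.0], 0.55), ([502.0, -315.0, 43.0], 0.4)]
side flag_hinge [([740.0, -407.0, 22.0], 0.87), ([679.0, -51.0, 26.0], 0.73), ([466.0, 4.0, 1.0], 0.7), ([823.0, -12.0, 22.0], 0.65)]
side flag_pin [([645.0, -0.0, 42.0], 0.76), ([687.0, -368.0, 26.0], 0.51), ([793.0, 25.0, 16.0], 0.46)]
side red_bin [([465.0, 3.0, -0.0], 0.62), ([727.0, 215.0, -5.0], 0.58), ([317.0, -456.0, 2.0], 0.53), ([648.0, 1.0, 40.0], 0.26)]
side carton []
side spray []
side elbow_tray [([317.0, -458.0, -0.0], 0.68), ([682.0, -51.0, 30.0], 0.23)]
side cyl0 [([486.0, 335.0, 29.0], 0.77), ([727.0, 213.0, -5.0], 0.58)]
```

```bash
cat > m2.py <<'E'
from h import *
def rect(p): 
    (c,s,a)=cv2.minAreaRect(p.astype(np.float32)); return np.round(c,1),np.round(s,1),round(a,2)
for c in ['top','side']:
    d=np.load('/tmp/%s.npz'%c); W=d['W']; hsv=cv2.cvtColor(d['img'],cv2.COLOR_RGB2HSV); H,S,V=[hsv[...,i] for i in range(3)]
    X,Y,Z=W[...,0],W[...,1],W[...,2]
    def rg(x0,x1,y0,y1): return (X>x0)&(X<x1)&(Y>y0)&(Y<y1)
    b=rg(350,640,80,420)&(H>105)&(H<130)&(S>150)&(Z>48)&(Z<62)
    print(c,'blue top',rect(W[b][:,:2]),np.nanmedian(Z[b]))
    l=rg(350,640,80,420)&(H>22)&(H<35)&(S>150)&(Z>40)&(Z<60)
    print('lid',rect(W[l][:,:2]),np.nanmedian(Z[l]))
    k=rg(400,600,80,400)&(Z>68)&(Z<82)&(V<80)
    print('bar',rect(W[k][:,:2]),np.nanmedian(Z[k]), W[k].mean(0))
    m=rg(330,600,-140,125)&(V<45)&(Z<12)
    print('mat',rect(W[m][:,:2]),np.nanmedian(Z[m]))
    k=rg(400,620,-430,-150)&(Z>8)&(Z<18)
    print('rack',rect(W[k][:,:2]),np.nanmedian(Z[k]))
    o=rg(400,620,-430,-150)&(H<16)&(S>140)&(Z>25)
    n,lab,st,ce=cv2.connectedComponentsWithStats(o.astype(np.uint8))
    for i in range(1,n):
        if st[i,4]>5: print('clip',np.round(W[lab==i].mean(0)),np.round(np.nanmax(Z[lab==i])),st[i,4])
    g=rg(620,760,-120,60)&(Z>8)&(Z<60)
    n,lab,st,ce=cv2.connectedComponentsWithStats(g.astype(np.uint8))
    for i in range(1,n):
        if st[i,4]>20: print('flag',rect(W[lab==i][:,:2]),np.nanmax(Z[lab==i]),st[i,4])
E
python3 m2.py
python3 - <<'E'
import cv2
a=cv2.imread('pics/top0.png')
cv2.imwrite('pics/t1.png',cv2.resize(a[190:280,140:240],None,fx=6,fy=6,interpolation=2))
cv2.imwrite('pics/t2.png',cv2.resize(a[110:280,260:440],None,fx=4,fy=4,interpolation=2)[:600,:720])
E
```

```text
top blue top (array([492.3, 267.2]), array([172.3, 214.1]), 6.08) 55.068888011143386
lid (array([495.8, 238.9]), array([155.9, 203.7]), 6.05) 49.20255689070416
bar (array([494.6, 236.7]), array([57.7, 15.1]), 2.84) 74.9566123991294 [494.24445291 237.13712098  74.56889038]
mat (array([465.7,   1.8]), array([236.3, 189. ]), 89.76) 2.9500722859417907
rack (array([ 507.9, -285.7]), array([277. , 209.4]), 86.89) 12.090262178702368
clip [ 542. -351.   47.] 58.0 18
clip [ 545. -375.   46.] 53.0 14
clip [ 533. -296.   47.] 57.0 16
clip [ 535. -319.   50.] 54.0 12
clip [ 526. -264.   49.] 58.0 13
clip [ 522. -241.   47.] 54.0 14
clip [ 513. -187.   47.] 56.0 15
clip [ 517. -208.   48.] 54.0 15
clip [ 491. -383.   52.] 58.0 12
clip [ 482. -328.   47.] 53.0 13
clip [ 486. -362.   45.] 59.0 18
clip [ 477. -307.   47.] 61.0 19
clip [ 467. -252.   48.] 57.0 18
clip [ 472. -273.   48.] 56.0 13
clip [ 463. -218.   46.] 57.0 15
clip [ 457. -197.   48.] 62.0 17
flag (array([667.2, -49. ]), array([129.6,  84.6]), 82.54) 51.328631542641766 688
side blue top (array([491.4, 269.2]), array([169.6, 216.9]), 5.69) 55.09764745584518
lid (array([493.7, 239.3]), array([155.4, 208.3]), 5.97) 49.33627041580646
bar (array([493.6, 241.2]), array([57.1, 13.6]), 6.49) 74.28264391741912 [493.91952155 242.72957409  73.87605547]
mat (array([462.9,   4.8]), array([238.5, 184.2]), 89.93) 3.2971470139843073
rack (array([ 500.3, -284.7]), array([130.2, 245.3]), 9.79) 12.316942435478225
clip [ 527. -268.   45.] 57.0 140
clip [ 472. -278.   46.] 59.0 141
flag (array([666., -46.]), array([132.3,  88.5]), 80.56) 47.98393518711831 622
```

View pics/t1.png

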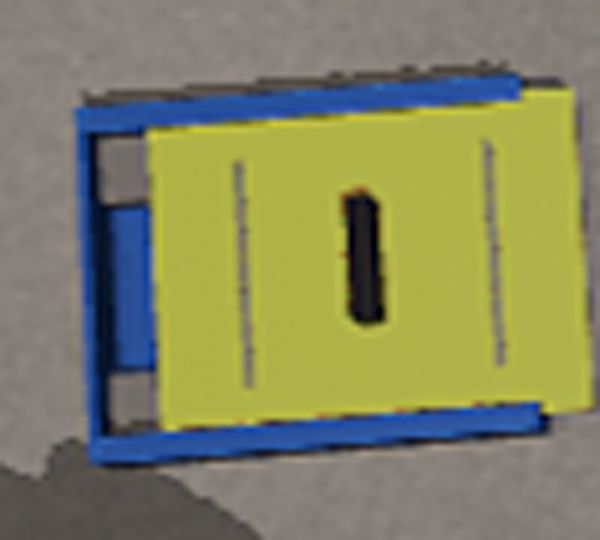

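View pics/t2.png

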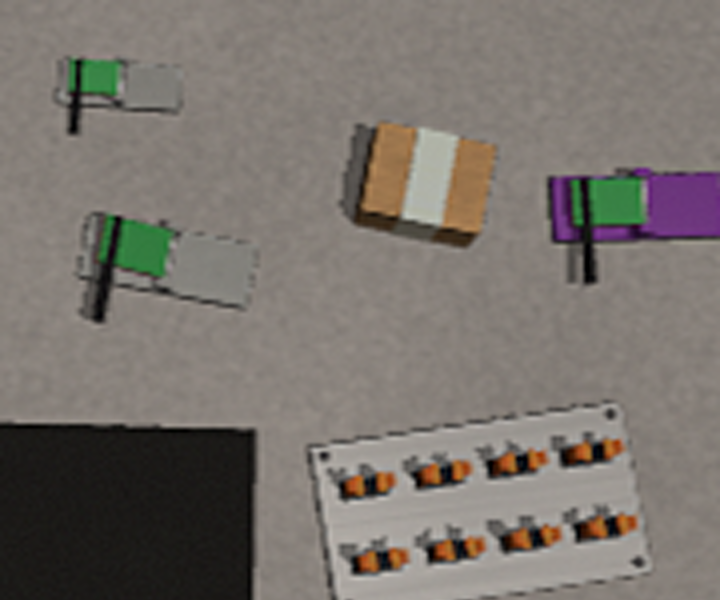

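```bash
cat >> h.py <<'E'
from scipy.spatial.transform import Rotation as Ro
def down(yawdeg): return Ro.from_euler('xyz',[np.pi,0,np.radians(yawdeg)])
def plan(pos,rot=None,n=5,maxmm=36):
    s=sense(); p0=np.array(s['eef_pos']); R0=Ro.from_euler('xyz',s['tcp_rot'])
    if rot is None: rot=R0
    if not isinstance(rot,Ro): rot=down(rot)
    d=R0.inv().apply(np.array(pos,float)-p0)/400; w=(R0.inv()*rot).as_rotvec()/np.radians(60)
    need=max(np.linalg.norm(d)*400/maxmm, np.linalg.norm(w)*60/6.8)
    print('from',np.round(p0,1),'rpy',np.round(np.degrees(s['tcp_rot']),2),'need rows %.1f'%need,'F',np.round(s['contact_force'],1),'open',round(s['opening'],3),'t',round(s['clock'],2))
    tot=max(n,int(np.ceil(need)))
    v=np.concatenate([d,w])
    k=min(5,tot)
    rows=[[round(float(x),4) for x in v*min(1,(i+1)/tot*(1 if tot<=5 else 1))] for i in range(k)]
    print(str([rows]).replace(' ',''))
    if tot>5: print('partial',k,'/',tot)
E
python3 -c "
from h import *
plan([494.5,239,180],186)"
```

```text
from [250.2 572.7 253.3] rpy [-180.      0.    156.41] need rows 11.7 F [ 0.3 -0.2 -0.3] open 1.004 t 1.85
[[[-0.0745,-0.0433,0.0153,-0.0,0.0,-0.0411],[-0.149,-0.0867,0.0305,-0.0,0.0,-0.0822],[-0.2234,-0.13,0.0458,-0.0,0.0,-0.1233],[-0.2979,-0.1734,0.0611,-0.0,0.0,-0.1644],[-0.3724,-0.2167,0.0763,-0.0,0.0,-0.2055]]]
partial 5 / 12
```

Request:
carry_out --increments '[[[-0.074,-0.043,0,0,0,-0.1],[-0.149,-0.087,0,0,0,-0.2],[-0.223,-0.13,0,0,0,-0.3],[-0.298,-0.173,0,0,0,-0.4],[-0.372,-0.217,0,0,0,-0.49]]]' --hand 0 --squeeze 60

```text
clock: 2.27
eef_pos: [352.5, 432.4, 253.4]
tcp_rot: [3.141, 0.0, -3.034]
contact_force: [1.0, 0.1, -0.0]
opening: 0.999
```

```bash
python3 -c "
from h import *
plan([494.5,239,180],186)"
```

```text
from [352.5 432.4 253.4] rpy [ 1.7999e+02  2.0000e-02 -1.7386e+02] need rows 7.0 F [ 1.   0.1 -0. ] open 0.999 t 2.27
[[[-0.043,-0.0741,0.0262,0.0,0.0,0.0003],[-0.0861,-0.1482,0.0524,0.0001,0.0001,0.0007],[-0.1291,-0.2223,0.0786,0.0001,0.0001,0.001],[-0.1721,-0.2964,0.1048,0.0001,0.0002,0.0013],[-0.2152,-0.3705,0.1311,0.0001,0.0002,0.0016]]]
partial 5 / 7
```

Request:
carry_out --increments '[[[-0.05,-0.086,0,0,0,0],[-0.1,-0.172,0.02,0,0,0],[-0.15,-0.259,0.05,0,0,0],[-0.2,-0.345,0.08,0,0,0],[-0.25,-0.43,0.11,0,0,0]]]'

```text
clock: 2.68
eef_pos: [469.6, 271.0, 209.2]
tcp_rot: [3.141, 0.001, -3.04]
contact_force: [0.9, 0.2, 0.5]
opening: 1.004
```

```bash
python3 -c "
from h import *
plan([494.5,239,180],186)"
```

```text
from [469.6 271.  209.2] rpy [ 1.7998e+02  5.0000e-02 -1.7418e+02] need rows 1.4 F [0.9 0.2 0.5] open 1.004 t 2.68
[[[-0.0107,-0.0172,0.0146,0.0001,0.0002,-0.0006],[-0.0215,-0.0344,0.0292,0.0001,0.0003,-0.0012],[-0.0322,-0.0516,0.0438,0.0002,0.0005,-0.0018],[-0.043,-0.0687,0.0584,0.0003,0.0007,-0.0024],[-0.0537,-0.0859,0.073,0.0004,0.0009,-0.003]]]
```

Request:
carry_out --increments '[[[-0.018,-0.029,0.024,0,0,0],[-0.036,-0.057,0.049,0,0,0],[-0.054,-0.086,0.073,0,0,-0.003],[-0.054,-0.086,0.073,0,0,-0.003]]]'

```text
clock: 3.02
eef_pos: [493.7, 239.3, 178.2]
tcp_rot: [-3.141, -0.002, -3.038]
contact_force: [0.2, 0.7, 0.7]
opening: 0.997
```

```bash
cat > bar.py <<'E'
from h import *
f=grab('wrist'); save(f,'w1.png'); W=cloud(f)
X,Y,Z=W[...,0],W[...,1],W[...,2]
hsv=cv2.cvtColor(f['img'],cv2.COLOR_RGB2HSV); V=hsv[...,2]
k=(X>430)&(X<560)&(Y>180)&(Y<300)&(Z>68)&(Z<80)
print(k.sum(),cv2.minAreaRect(W[k][:,:2].astype(np.float32)),np.nanmedian(Z[k]))
k=(abs(Z-55)<2)&(hsv[...,0]>105)&(hsv[...,0]<130)
print(k.sum(),cv2.minAreaRect(W[k][:,:2].astype(np.float32)))
k=(abs(Z-49)<3)&(hsv[...,0]>22)&(hsv[...,0]<35)
print(k.sum(),cv2.minAreaRect(W[k][:,:2].astype(np.float32)),np.nanmedian(Z[k]))
plan([494.5,239,180],186)
E
python3 bar.py
```

```text
1294 ((493.3525085449219, 238.44680786132812), (59.85981750488281, 13.841618537902832), 5.325830459594727) 73.95760897493088
7729 ((490.7532958984375, 267.53857421875), (171.64186096191406, 214.29847717285156), 5.855847358703613)
31519 ((493.50225830078125, 238.11590576171875), (156.93853759765625, 206.1019287109375), 6.016033172607422) 48.16015621800913
from [493.3 240.3 179.1] rpy [-1.7998e+02 -1.0000e-01 -1.7408e+02] need rows 0.1 F [-0.6  0.5  0.2] open 1.002 t 3.07
[[[-0.0005,-0.0007,-0.0005,-0.0001,-0.0003,-0.0003],[-0.001,-0.0014,-0.0009,-0.0001,-0.0007,-0.0005],[-0.0015,-0.0022,-0.0014,-0.0002,-0.001,-0.0008],[-0.0021,-0.0029,-0.0018,-0.0003,-0.0014,-0.001],[-0.0026,-0.0036,-0.0023,-0.0004,-0.0017,-0.0013]]]
```

View pics/w1.png

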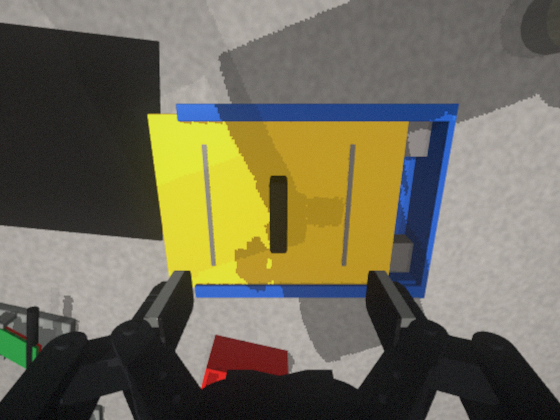

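Request:
carry_out --increments '[[[0,-0.003,0.07,0,0,0],[0,-0.003,0.14,0,0,0],[0,-0.003,0.2,0,0,0],[0,-0.003,0.24,0,0,0],[0,-0.003,0.263,0,0,0]]]' --hand 0.5

```text
clock: 3.48
eef_pos: [492.4, 240.4, 73.4]
tcp_rot: [-3.141, -0.002, -3.036]
contact_force: [0.1, -1.0, 0.9]
opening: 0.5
```

Request:
carry_out --increments '[[[0,0,0,0,0,0],[0,0,0,0,0,0]]]'

```text
clock: 3.65
eef_pos: [493.7, 240.3, 75.3]
tcp_rot: [3.141, 0.0, -3.036]
contact_force: [-0.2, -0.2, 0.1]
opening: 0.499
```

Request:
carry_out --increments '[[[0,-0.004,0,0,0,0],[0,-0.004,0,0,0,0],[0,-0.004,0,0,0,0],[0,-0.004,0,0,0,0],[0,-0.004,0,0,0,0]]]' --hand 1 --squeeze 60

```text
clock: 4.07
eef_pos: [494.8, 238.3, 76.3]
tcp_rot: [3.141, 0.002, -3.037]
contact_force: [-2.2, 0.5, 5.3]
opening: 0.149
```

```bash
python3 -c "
from h import *
for i in range(4):
    s=sense(); print(s['eef_pos'],s['contact_force'],s['opening'],s['clock']); grab('side')
plan([493.4+200*.1035,238.4-200*.9946,74],186)"
```

```text
[494.7633041  238.27504274  76.31708706] [-2.21972822  0.51854302  5.33048001] 0.14924314648540712 4.0667
[494.72988928 238.26334124  76.31880605] [-1.56537918  0.77393585  6.48445429] 0.15317939037340192 4.1167
[494.71469251 238.2792153   76.30414857] [-1.13130554  0.8988467   5.03406343] 0.14752539108695945 4.1667
[494.73097221 238.24188312  76.29721299] [-1.17535853  0.83110147  6.44142015] 0.1508186588778025 4.2167
from [494.7 238.3  76.3] rpy [ 1.7995e+02  1.2000e-01 -1.7403e+02] need rows 5.5 F [-1.6  0.2  6.5] open 0.15 t 4.27
[[[0.0006,-0.0832,0.0009,0.0002,0.0003,-0.0001],[0.0012,-0.1664,0.0018,0.0003,0.0007,-0.0002],[0.0018,-0.2497,0.0027,0.0005,0.001,-0.0003],[0.0024,-0.3329,0.0035,0.0006,0.0013,-0.0004],[0.0029,-0.4161,0.0044,0.0008,0.0017,-0.0004]]]
partial 5 / 6
```

Request:
carry_out --increments '[[[0,-0.02,-0.002,0,0,0],[0,-0.06,-0.003,0,0,0],[0,-0.1,-0.003,0,0,0],[0,-0.14,-0.003,0,0,0],[0,-0.18,-0.003,0,0,0]]]'

```text
clock: 4.68
eef_pos: [501.5, 165.1, 76.5]
tcp_rot: [3.142, 0.0, -3.037]
contact_force: [0.8, -0.9, -1.2]
opening: 0.147
```

Request:
carry_out --increments '[[[0,-0.04,0,0,0,0],[0,-0.09,0,0,0,0],[0,-0.14,0,0,0,0],[0,-0.19,0,0,0,0],[0,-0.24,0,0,0,0]]]'

```text
clock: 5.1
eef_pos: [511.4, 69.3, 76.5]
tcp_rot: [-3.142, 0.0, -3.037]
contact_force: [-0.3, 1.0, -1.2]
opening: 0.148
```

```bash
python3 -c "
from h import *
f=grab('top');save(f,'t3.png'); f=grab('side');save(f,'s3.png')
plan([493.4+220*.1035,238.4-220*.9946,76],186)"
```

```text
from [511.6  68.1  76.5] rpy [-1.7997e+02  2.0000e-02 -1.7415e+02] need rows 1.4 F [-0.5  1.2 -0.4] open 0.148 t 5.2
[[[0.0002,-0.0244,0.0002,-0.0001,0.0001,-0.0005],[0.0004,-0.0488,0.0005,-0.0002,0.0001,-0.001],[0.0006,-0.0731,0.0007,-0.0003,0.0002,-0.0015],[0.0007,-0.0975,0.001,-0.0004,0.0002,-0.0019],[0.0009,-0.1219,0.0012,-0.0005,0.0003,-0.0024]]]
```

View pics/s3.png

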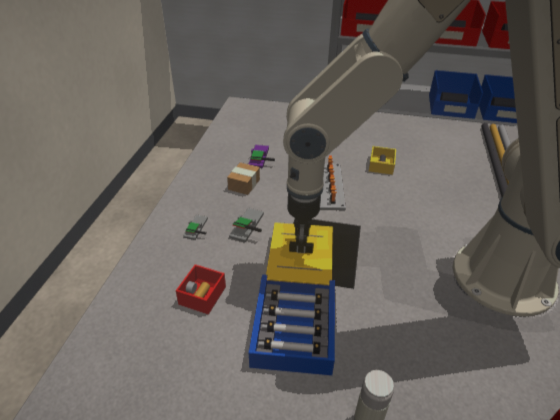

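Request:
carry_out --increments '[[[0,-0.03,0,0,0,0],[0,-0.06,0,0,0,0],[0,-0.09,0,0,0,0],[0,-0.12,0,0,0,0],[0,-0.12,0,0,0,0]]]'

```text
clock: 5.62
eef_pos: [516.7, 21.0, 76.1]
tcp_rot: [-3.141, 0.0, -3.038]
contact_force: [0.1, 0.2, -2.6]
opening: 0.151
```

```bash
python3 -c "
from h import *
plan([464.5,3,76],180)"
```

```text
from [516.7  21.   76.1] rpy [-1.7997e+02  1.0000e-02 -1.7406e+02] need rows 1.5 F [ 0.1  0.2 -2.6] open 0.151 t 5.62
[[[0.0269,-0.0063,0.0001,-0.0001,0.0,0.0198],[0.0538,-0.0125,0.0001,-0.0002,0.0001,0.0396],[0.0807,-0.0188,0.0002,-0.0002,0.0001,0.0594],[0.1076,-0.0251,0.0002,-0.0003,0.0001,0.0792],[0.1345,-0.0313,0.0003,-0.0004,0.0002,0.099]]]
```

Request:
carry_out --increments '[[[0.03,-0.007,0,0,0,0.025],[0.06,-0.014,0,0,0,0.05],[0.1,-0.023,0,0,0,0.075],[0.135,-0.031,0.02,0,0,0.1],[0.135,-0.031,0.05,0,0,0.1]]]'

```text
clock: 6.03
eef_pos: [460.7, 4.5, 56.2]
tcp_rot: [-3.142, -0.002, 3.139]
contact_force: [-0.7, -0.7, -2.2]
opening: 0.149
```

```bash
python3 -c "
from h import *
f=grab('top');save(f,'t4.png'); f=grab('side');save(f,'s4.png'); W=cloud(f)
hsv=cv2.cvtColor(f['img'],cv2.COLOR_RGB2HSV)
k=(W[...,0]>340)&(W[...,0]<600)&(abs(W[...,1])<140)&(hsv[...,0]>22)&(hsv[...,0]<35)&(hsv[...,1]>140)
P=W[k]; A=np.c_[P[:,:2],np.ones(len(P))]; c=np.linalg.lstsq(A,P[:,2],rcond=None)[0]; print(c, np.median(P[:,2]),cv2.minAreaRect(P[:,:2].astype(np.float32)))
plan([464.5,3,36],180)"
```

```text
[6.14191960e-03 1.17045969e-02 2.50735946e+01] 27.441308205689083 ((462.05963134765625, 2.8470611572265625), (212.6341094970703, 164.1381072998047), 89.78107452392578)
from [462.    4.9  55.1] rpy [-1.8000e+02 -1.7000e-01  1.7995e+02] need rows 0.5 F [ 0.2  0.9 -1. ] open 0.147 t 6.13
[[[-0.0013,-0.0009,0.0095,-0.0,-0.0006,-0.0002],[-0.0026,-0.0019,0.0191,-0.0,-0.0011,-0.0003],[-0.0039,-0.0028,0.0286,-0.0,-0.0017,-0.0005],[-0.0052,-0.0037,0.0381,-0.0,-0.0022,-0.0007],[-0.0065,-0.0046,0.0477,-0.0,-0.0028,-0.0008]]]
```

View pics/s4.png

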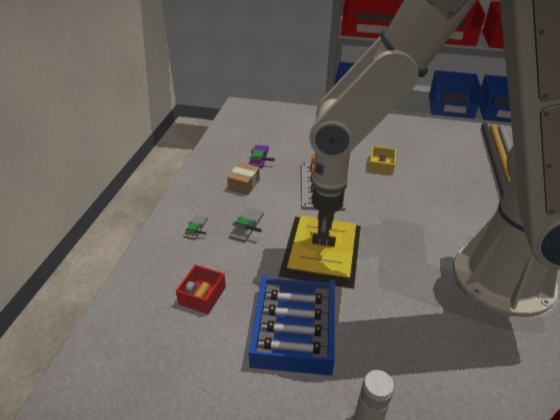

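Request:
carry_out --increments '[[[0,0,0.012,0,0,0],[0,0,0.025,0,0,0],[0,0,0.036,0,0,0],[0,0,0.043,0,0,0],[0,0,0.049,0,0,0]]]'

```text
clock: 6.55
eef_pos: [464.2, 5.1, 36.1]
tcp_rot: [-3.142, -0.0, 3.141]
contact_force: [0.1, -0.4, -1.6]
opening: 0.148
```

Request:
carry_out --increments '[[[0,0,0,0,0,0],[0,0,0,0,0,0]]]'

```text
clock: 6.72
eef_pos: [464.0, 5.1, 36.4]
tcp_rot: [3.142, -0.0, 3.141]
contact_force: [0.8, 0.3, -1.2]
opening: 0.152
```

Request:
carry_out --increments '[[[0,0,0.002,0,0,0],[0,0,0.004,0,0,0],[0,0,0.005,0,0,0]]]'

```text
clock: 6.97
eef_pos: [464.3, 5.1, 35.3]
tcp_rot: [3.142, 0.0, 3.141]
contact_force: [-6.0, -0.6, 20.5]
opening: 0.151
```

Request:
carry_out --increments '[[[0,0,-0.001,0,0,0],[0,0,-0.003,0,0,0],[0,0,-0.003,0,0,0],[0,0,-0.003,0,0,0],[0,0,-0.003,0,0,0]]]' --hand 0.3

```text
clock: 7.38
eef_pos: [464.1, 5.0, 35.7]
tcp_rot: [-3.142, 0.0, 3.141]
contact_force: [0.3, 1.1, 0.6]
opening: 0.698
```

Request:
carry_out --increments '[[[0,0,-0.03,0,0,0],[0,0,-0.08,0,0,0],[0,0,-0.16,0,0,0],[0,0,-0.25,0,0,0],[0,0,-0.35,0,0,0]]]' --hand 0.5

```text
clock: 7.8
eef_pos: [462.9, 5.0, 176.3]
tcp_rot: [-3.142, -0.003, 3.141]
contact_force: [1.5, -0.1, -0.0]
opening: 0.498
```

```bash
cat > lid.py <<'E'
from h import *
f=grab('side'); W=cloud(f)
hsv=cv2.cvtColor(f['img'],cv2.COLOR_RGB2HSV)
k=(W[...,0]>300)&(W[...,0]<640)&(abs(W[...,1])<140)&(hsv[...,0]>22)&(hsv[...,0]<35)&(hsv[...,1]>140)
P=W[k]; print('lid top z',np.median(P[:,2]),cv2.minAreaRect(P[:,:2].astype(np.float32)))
E
python3 lid.py; python3 -c "
from h import *
th=np.radians(5.9)
for y in (66,22,-22,-66): print(y,490.8-y*np.sin(th),267.5+y*np.cos(th))
plan([484,333,200],186)"
```

```text
lid top z 8.364679473348904 ((463.9576416015625, 0.30115509033203125), (211.45913696289062, 160.2345428466797), 89.70721435546875)
66 484.0156925720417 333.1503859297335
22 488.5385641906806 289.38346197657785
-22 493.06143580931945 245.61653802342215
-66 497.5843074279583 201.8496140702665
from [467.1   5.1 183.7] rpy [180.     0.45 179.99] need rows 9.1 F [3.7 0.1 5.9] open 0.499 t 7.85
[[[-0.0042,0.082,-0.004,-0.0,0.0007,-0.01],[-0.0085,0.164,-0.0081,-0.0001,0.0015,-0.02],[-0.0127,0.246,-0.0121,-0.0001,0.0022,-0.0301],[-0.017,0.3279,-0.0161,-0.0001,0.003,-0.0401],[-0.0212,0.4099,-0.0202,-0.0002,0.0037,-0.0501]]]
partial 5 / 10
```

Request:
carry_out --increments '[[[-0.01,0.09,-0.03,0,0,-0.03],[-0.03,0.18,-0.06,0,0,-0.05],[-0.045,0.28,-0.08,0,0,-0.07],[-0.06,0.38,-0.08,0,0,-0.1],[-0.075,0.48,-0.08,0,0,-0.1]]]' --hand 0.6

```text
clock: 8.27
eef_pos: [494.4, 199.0, 208.5]
tcp_rot: [3.141, 0.002, -3.036]
contact_force: [0.6, 0.3, 0.8]
opening: 0.402
```

Request:
carry_out --increments '[[[0,0.05,0,0,0,0],[0,0.1,0,0,0,0],[0,0.1,0,0,0,0],[0,0.1,0,0,0,0]]]'

```text
clock: 8.6
eef_pos: [489.6, 237.5, 207.3]
tcp_rot: [-3.141, -0.0, -3.035]
contact_force: [0.3, -0.5, -0.6]
opening: 0.398
```

```bash
cat > cyl.py <<'E'
from h import *
import sys
f=grab('wrist'); save(f,sys.argv[1]); W=cloud(f)
X,Y,Z=W[...,0],W[...,1],W[...,2]
print(sense()['eef_pos'],sense()['opening'])
th=np.radians(5.9); c=np.array([490.8,267.5])
d=W[...,:2]-c; bx=d[...,0]*np.cos(th)+d[...,1]*np.sin(th); by=-d[...,0]*np.sin(th)+d[...,1]*np.cos(th)
k=(abs(Z-55)<2)&(abs(bx)<100)&(abs(by)<120); print('box rim',cv2.minAreaRect(W[k][:,:2].astype(np.float32)))
for y in (66,22,-22,-66):
    k=(abs(by-y)<16)&(abs(bx)<42)&(Z>33)&(Z<43)
    h=(abs(by-y)<16)&(abs(bx)>44)&(abs(bx)<75)&(Z>34)&(Z<46)
    if k.sum()>30:
        p=W[k]; q=np.c_[bx[k],by[k]]
        bins=[np.median(q[(q[:,0]>a)&(q[:,0]<a+20),1]) for a in (-40,-20,0,20)]
        print(y,k.sum(),'bar y',np.round(bins,1),'ztop',np.round(np.percentile(p[:,2],95),1), 'heads x',np.round([bx[h].min(),bx[h].max()],1),'world',np.round(np.median(p,0),1))
    else: print(y,k.sum(),'none')
o=nets.tip_of('cyl0','wrist'); print([(np.round(d['point'],1).tolist(),round(d['confidence'],2)) for d in o])
E
python3 cyl.py w5.png
```

```text
[489.58338745 236.61330819 207.33000232] 0.3996936034950943
box rim ((490.8856506347656, 267.646484375), (172.187255859375, 214.15232849121094), 5.741616249084473)
66 1107 bar y [64.6 64.6 64.6 64.5] ztop 37.7 heads x [-57.6  75. ] world [481.6 331.6  36.2]
22 1114 bar y [21.  21.1 21.1 21.1] ztop 37.7 heads x [-58.8  75. ] world [485.5 288.2  36.2]
-22 1117 bar y [-22.7 -22.5 -22.3 -22.2] ztop 37.7 heads x [-57.  75.] world [490.3 245.   36.2]
-66 1116 bar y [-65.8 -65.7 -65.7 -65.9] ztop 37.9 heads x [-57.5  75. ] world [495.1 201.8  36.2]
[([491.5, 293.1, 28.8], 0.96), ([495.0, 201.7, 30.9], 0.95), ([485.6, 332.1, 28.5], 0.82), ([494.5, 246.2, 29.3], 0.56), ([489.9, 264.8, 0.8], 0.34)]
```

View pics/w5.png

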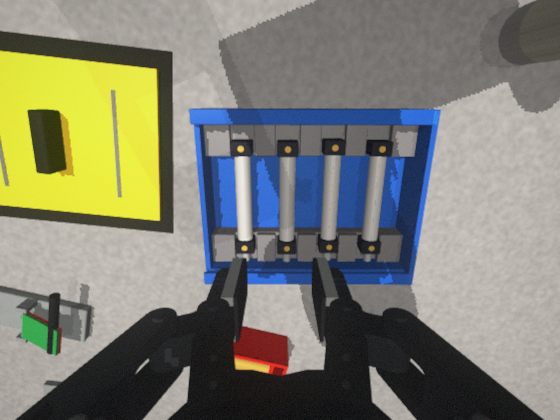

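```bash
cat > cx.py <<'E'
from h import *
f=grab('wrist'); W=cloud(f)
Z=W[...,2]
th=np.radians(5.8); c=np.array([490.8,267.6])
d=W[...,:2]-c; bx=d[...,0]*np.cos(th)+d[...,1]*np.sin(th); by=-d[...,0]*np.sin(th)+d[...,1]*np.cos(th)
V=f['img'].max(2)
for y in (66,22,-22,-66):
    for s in (-1,1):
        h=(abs(by-y)<8)&(s*bx>38)&(s*bx<80)
        a=s*bx[h]; z=Z[h]; 
        print(y,s,[ (x,round(float(np.median(z[(a>=x)&(a<x+2)])),0)) for x in range(38,78,2) if ((a>=x)&(a<x+2)).any()])
img=f['img'][90:300,180:450,::-1]
cv2.imwrite('pics/w6.png',cv2.resize(img,None,fx=2.9,fy=2.8,interpolation=2))
E
python3 cx.py
```

```text
66 -1 [(38, 35.0), (40, 37.0), (42, 36.0), (44, 39.0), (46, 39.0), (48, 39.0), (50, 40.0), (52, 39.0), (54, 39.0), (56, 36.0), (58, 19.0), (60, 19.0), (62, 19.0), (64, 19.0), (66, 19.0), (68, 19.0), (70, 19.0), (72, 54.0), (74, 54.0), (76, 54.0)]
66 1 [(38, 35.0), (40, 34.0), (42, 34.0), (44, 38.0), (46, 39.0), (48, 40.0), (50, 39.0), (52, 39.0), (54, 39.0), (56, 39.0), (60, 33.0), (62, 32.0), (64, 31.0), (66, 32.0), (68, 25.0), (70, 19.0), (72, 39.0), (74, 39.0), (76, 44.0)]
22 -1 [(38, 36.0), (40, 36.0), (42, 36.0), (44, 39.0), (46, 39.0), (48, 39.0), (50, 39.0), (52, 39.0), (54, 39.0), (56, 39.0), (58, 28.0), (60, 19.0), (62, 19.0), (64, 19.0), (66, 19.0), (68, 19.0), (70, 19.0), (72, 54.0), (74, 54.0), (76, 54.0)]
22 1 [(38, 35.0), (40, 35.0), (42, 36.0), (44, 39.0), (46, 40.0), (48, 40.0), (50, 39.0), (52, 39.0), (54, 39.0), (56, 39.0), (60, 33.0), (62, 32.0), (64, 33.0), (66, 32.0), (68, 20.0), (70, 19.0), (72, 30.0), (74, 31.0)]
-22 -1 [(38, 36.0), (40, 36.0), (42, 37.0), (44, 39.0), (46, 39.0), (48, 39.0), (50, 39.0), (52, 39.0), (54, 39.0), (56, 31.0), (58, 19.0), (60, 19.0), (62, 19.0), (64, 19.0), (66, 19.0), (68, 19.0), (70, 20.0), (72, 54.0), (74, 54.0), (76, 54.0)]
-22 1 [(38, 36.0), (40, 36.0), (42, 36.0), (44, 37.0), (46, 39.0), (48, 39.0), (50, 39.0), (52, 39.0), (54, 39.0), (56, 39.0), (58, 39.0), (62, 33.0), (64, 33.0), (66, 32.0), (68, 32.0), (70, 20.0), (72, 39.0), (74, 39.0), (76, 53.0)]
-66 -1 [(38, 36.0), (40, 36.0), (42, 37.0), (44, 39.0), (46, 39.0), (48, 39.0), (50, 40.0), (52, 39.0), (54, 39.0), (56, 35.0), (58, 19.0), (60, 19.0), (62, 19.0), (64, 19.0), (66, 19.0), (68, 19.0), (70, 19.0), (72, 54.0), (74, 54.0), (76, 54.0)]
-66 1 [(38, 36.0), (40, 35.0), (42, 35.0), (44, 38.0), (46, 39.0), (48, 39.0), (50, 39.0), (52, 40.0), (54, 39.0), (56, 39.0), (58, 38.0), (60, 33.0), (62, 33.0), (64, 33.0), (66, 32.0), (68, 30.0), (70, 19.0), (72, 33.0), (74, 37.0), (76, 53.0)]
```

View pics/w6.png

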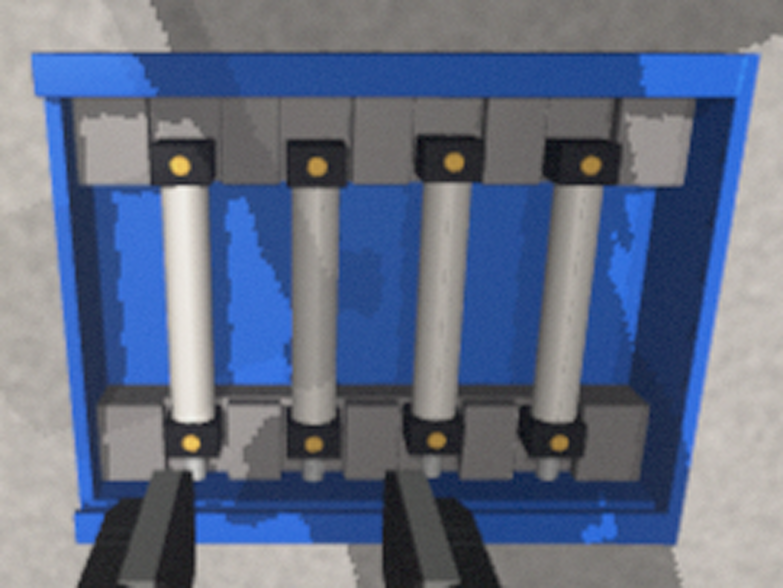

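```bash
python3 -c "
from h import *
plan([497.4,202,110],185.9)"
```

```text
from [489.8 235.9 207.5] rpy [-1.7998e+02 -2.0000e-02 -1.7405e+02] need rows 2.9 F [-0.1 -0.1 -0.9] open 0.402 t 8.75
[[[-0.002,-0.0172,0.0488,-0.0001,-0.0001,0.0002],[-0.0041,-0.0345,0.0975,-0.0002,-0.0001,0.0003],[-0.0061,-0.0517,0.1463,-0.0002,-0.0002,0.0005],[-0.0081,-0.0689,0.1951,-0.0003,-0.0003,0.0007],[-0.0102,-0.0862,0.2439,-0.0004,-0.0004,0.0008]]]
```

Request:
carry_out --increments '[[[-0.003,-0.022,0.061,0,0,0],[-0.005,-0.043,0.122,0,0,0],[-0.008,-0.065,0.183,0,0,0],[-0.01,-0.086,0.244,0,0,0],[-0.01,-0.086,0.244,0,0,0]]]' --hand 0.65

```text
clock: 9.17
eef_pos: [495.0, 199.8, 106.3]
tcp_rot: [-3.139, -0.007, -3.039]
contact_force: [-1.2, -1.1, 0.6]
opening: 0.352
```

```bash
python3 -c "
from h import *
plan([497.4,202,33],185.9)"; python3 cyl.py w7.png
```

```text
from [495.  199.8 106.3] rpy [-179.87   -0.38 -174.14] need rows 2.0 F [-1.2 -1.1  0.6] open 0.352 t 9.17
[[[-0.0015,0.0011,0.0366,-0.0004,-0.0013,-0.0001],[-0.003,0.0021,0.0733,-0.0009,-0.0025,-0.0003],[-0.0046,0.0032,0.1099,-0.0013,-0.0038,-0.0004],[-0.0061,0.0042,0.1466,-0.0018,-0.005,-0.0005],[-0.0076,0.0053,0.1832,-0.0022,-0.0063,-0.0006]]]
[496.05256323 200.95481389 108.38509325] 0.3524272211899227
box rim ((490.97381591796875, 267.7435302734375), (172.5032501220703, 214.40382385253906), 5.941196441650391)
66 2249 bar y [63.4 63.3 63.3 63.3] ztop 37.6 heads x [-57.8  75. ] world [480.3 330.4  36.1]
22 2262 bar y [20.  20.  19.9 19.9] ztop 37.6 heads x [-58.8  57.2] world [484.9 287.2  36.1]
-22 2061 bar y [-23.2 -23.2 -23.2 -20.6] ztop 37.6 heads x [-57.4  50.6] world [485.5 244.1  36.2]
-66 2254 bar y [-66.4 -66.4 -66.3 -66.3] ztop 37.7 heads x [-57.6  75. ] world [493.6 201.3  36.2]
[([484.8, 335.7, 27.8], 0.8), ([488.0, 293.1, 32.6], 0.65), ([496.2, 204.5, 29.6], 0.58), ([493.2, 246.1, 29.9], 0.56)]
```

View pics/w7.png

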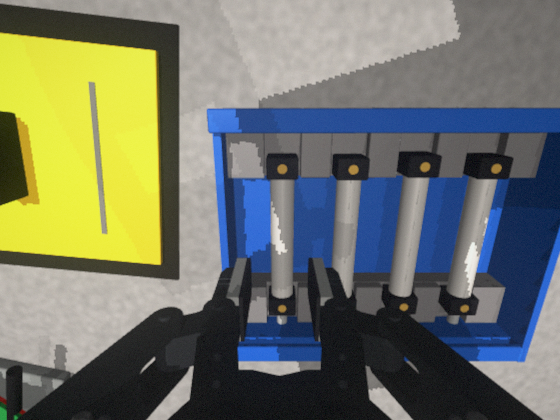

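Request:
carry_out --increments '[[[-0.003,0.001,0.05,0,0,0],[-0.003,0.001,0.1,0,0,0],[-0.003,0.001,0.14,0,0,0],[-0.003,0.001,0.17,0,0,0],[-0.003,0.001,0.187,0,0,0]]]'

```text
clock: 9.68
eef_pos: [499.1, 203.9, 35.4]
tcp_rot: [3.141, 0.001, -3.037]
contact_force: [-1.1, -0.7, 0.3]
opening: 0.349
```

Request:
carry_out --increments '[[[0,0,0,0,0,0],[0,0,0,0,0,0],[0,0,0,0,0,0]]]'

```text
clock: 9.93
eef_pos: [499.4, 203.9, 36.3]
tcp_rot: [3.141, 0.001, -3.037]
contact_force: [1.0, 1.4, 0.7]
opening: 0.353
```

Request:
carry_out --increments '[[[0.002,-0.004,0.007,0,0,0],[0.002,-0.004,0.007,0,0,0],[0.002,-0.004,0.007,0,0,0]]]'

```text
clock: 10.18
eef_pos: [498.1, 201.8, 32.8]
tcp_rot: [3.142, 0.0, -3.037]
contact_force: [0.1, -0.3, 1.1]
opening: 0.348
```

Request:
carry_out --increments '[[[0,0,0,0,0,0],[0,0,0,0,0,0],[0,0,0,0,0,0],[0,0,0,0,0,0],[0,0,0,0,0,0]]]' --hand 1 --squeeze 90

```text
clock: 10.6
eef_pos: [498.1, 201.9, 32.9]
tcp_rot: [-3.142, 0.0, -3.037]
contact_force: [-2.4, -1.1, 4.9]
opening: 0.152
```

Request:
carry_out --increments '[[[0,0,-0.03,0,0,0],[0,0,-0.1,0,0,0],[0,0,-0.2,0,0,0],[0,0,-0.3,0,0,0],[0,0,-0.35,0,0,0]]]'

```text
clock: 11.02
eef_pos: [499.4, 202.5, 177.5]
tcp_rot: [3.14, 0.005, -3.037]
contact_force: [1.5, -0.5, -1.1]
opening: 0.156
```

```bash
python3 -c "
from h import *
f=grab('wrist');save(f,'w8.png')
plan([502,-200,180],189.8)"
```

```text
from [500.9 203.  179.9] rpy [ 179.86    0.5  -174.01] need rows 11.2 F [ 2.6 -0.1  1. ] open 0.156 t 11.07
[[[0.0085,-0.0835,-0.0003,0.0002,0.0007,-0.0053],[0.0171,-0.1671,-0.0006,0.0003,0.0014,-0.0106],[0.0256,-0.2506,-0.0009,0.0005,0.0021,-0.0159],[0.0341,-0.3341,-0.0012,0.0007,0.0028,-0.0212],[0.0426,-0.4177,-0.0015,0.0009,0.0035,-0.0265]]]
partial 5 / 12
```

View pics/w8.png

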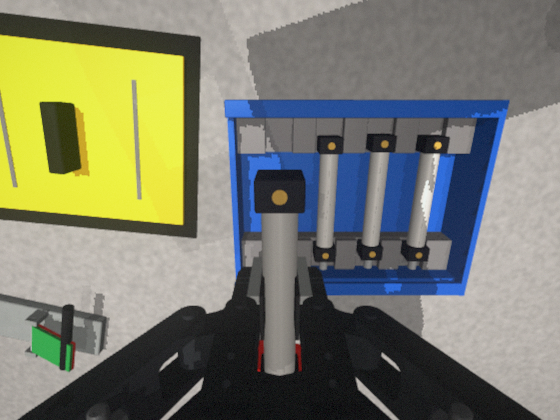

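Request:
carry_out --increments '[[[0.008,-0.08,0,0,0,-0.005],[0.017,-0.17,0,0,0,-0.01],[0.026,-0.27,0,0,0,-0.02],[0.036,-0.37,0,0,0,-0.04],[0.046,-0.47,0,0,0,-0.063]]]'

```text
clock: 11.48
eef_pos: [498.8, 11.4, 173.0]
tcp_rot: [-3.142, 0.0, -2.969]
contact_force: [1.0, 0.0, -0.5]
opening: 0.159
```

Request:
carry_out --increments '[[[0.015,-0.1,0,0,0,0],[0.03,-0.2,0,0,0,0],[0.045,-0.3,0,0,0,0],[0.06,-0.4,0,0,0,0],[0.075,-0.5,0,0,0,0]]]'

```text
clock: 11.9
eef_pos: [503.1, -191.2, 173.0]
tcp_rot: [-3.142, 0.0, -2.971]
contact_force: [0.9, 0.2, -0.6]
opening: 0.159
```

```bash
python3 -c "
from h import *
plan([500,-250,190],189.8)"
```

```text
from [ 503.1 -191.2  173. ] rpy [-1.8000e+02  1.0000e-02 -1.7024e+02] need rows 1.7 F [ 0.9  0.2 -0.6] open 0.159 t 11.9
[[[0.0065,-0.0287,-0.0085,-0.0,0.0,-0.0001],[0.013,-0.0575,-0.017,-0.0,0.0001,-0.0003],[0.0196,-0.0862,-0.0255,-0.0,0.0001,-0.0004],[0.0261,-0.1149,-0.0341,-0.0,0.0002,-0.0005],[0.0326,-0.1437,-0.0426,-0.0,0.0002,-0.0007]]]
```

Request:
carry_out --increments '[[[0.01,-0.05,-0.01,0,0,0],[0.02,-0.1,-0.03,0,0,0],[0.033,-0.144,-0.043,0,0,0],[0.033,-0.144,-0.043,0,0,0],[0.033,-0.144,-0.043,0,0,0]]]'

```text
clock: 12.32
eef_pos: [500.2, -248.9, 190.1]
tcp_rot: [-3.141, 0.0, -2.973]
contact_force: [-1.8, -0.2, -0.9]
opening: 0.159
```

```bash
cat > rack.py <<'E'
from h import *
import sys
f=grab('wrist'); save(f,sys.argv[1]); W=cloud(f)
hsv=cv2.cvtColor(f['img'],cv2.COLOR_RGB2HSV); H,S,V=[hsv[...,i] for i in range(3)]
X,Y,Z=W[...,0],W[...,1],W[...,2]
print(sense()['eef_pos'],np.degrees(sense()['tcp_rot']))
k=(X>400)&(X<620)&(Y>-430)&(Y<-150)&(abs(Z-12)<3)&(S<60)&(V>90)
n,lab,st,_=cv2.connectedComponentsWithStats(k.astype(np.uint8)); i=1+np.argmax(st[1:,4]); 
print('plate',st[i],cv2.minAreaRect(W[k][:,:2].astype(np.float32)))
o=(X>400)&(X<620)&(Y>-430)&(Y<-150)&(H<18)&(S>140)&(Z>44)&(Z<62)
n,lab,st,_=cv2.connectedComponentsWithStats(o.astype(np.uint8),connectivity=8)
for i in range(1,n):
    if st[i,4]>20: print(st[i].tolist(),np.round(np.nanmean(W[lab==i],0),1),np.round(np.nanmax(Z[lab==i]),1))
print([(np.round(d['point'],1).tolist(),round(d['confidence'],2)) for d in nets.tip_of('clip0','wrist')])
E
python3 rack.py w9.png
```

```text
[ 500.04272755 -247.98877808  189.72958493] [ 1.79973142e+02 -9.93804432e-03 -1.70288424e+02]
plate [  116   120   250   126 19216] ((499.911376953125, -286.2069091796875), (130.0400390625, 235.91864013671875), 9.771570205688477)
[249, 157, 15, 16, 169] [ 467.9 -274.8   50. ] 55.0
[276, 157, 14, 13, 135] [ 463.5 -253.4   49.7] 54.5
[315, 157, 13, 18, 179] [ 459.2 -219.4   49.9] 55.2
[340, 157, 15, 18, 205] [ 455.8 -198.2   49.4] 54.8
[117, 158, 19, 17, 233] [ 487.4 -384.2   49.8] 55.2
[146, 158, 14, 17, 178] [ 483.7 -362.8   49.4] 54.8
[183, 158, 16, 17, 209] [ 478.1 -329.3   49.9] 55.3
[211, 158, 13, 17, 177] [ 474.3 -308.    49.8] 55.5
[128, 219, 16, 15, 188] [ 542.2 -375.    49.9] 54.9
[155, 219, 13, 15, 147] [ 538.4 -353.4   49.4] 54.6
[190, 218, 14, 16, 172] [ 532.9 -320.    49.7] 55.1
[216, 218, 11, 16, 148] [ 529.1 -298.7   49.5] 55.2
[251, 218, 10, 16, 110] [ 523.6 -266.7   50.3] 54.8
[313, 218, 12, 16, 153] [ 513.9 -210.    49.6] 54.9
[336, 218, 14, 16, 166] [ 510.5 -188.8   49.5] 54.3
[([484.2, -203.9, 37.2], 0.76), ([514.8, -367.1, 40.7], 0.69), ([507.8, -313.6, 40.2], 0.62)]
```

View pics/w9.png

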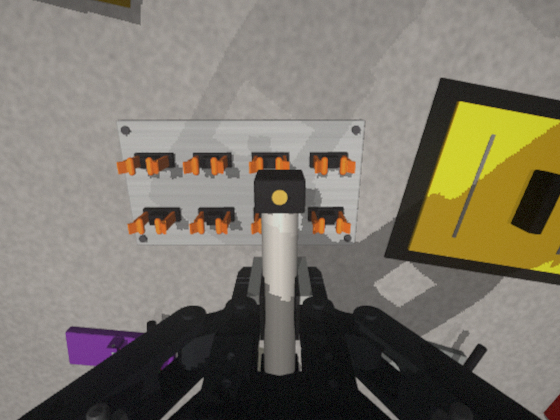

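```bash
python3 -c "
from h import *
plan([514.2,-369,100],189.8)"
```

```text
from [ 500.  -247.5  189.5] rpy [ 1.7996e+02 -3.0000e-02 -1.7024e+02] need rows 4.2 F [ 0.2  0.5 -0.6] open 0.159 t 12.42
[[[0.0033,-0.0611,0.0447,0.0001,-0.0001,-0.0001],[0.0066,-0.1222,0.0894,0.0003,-0.0002,-0.0003],[0.0099,-0.1834,0.1341,0.0004,-0.0003,-0.0004],[0.0131,-0.2445,0.1789,0.0006,-0.0004,-0.0006],[0.0164,-0.3056,0.2236,0.0007,-0.0005,-0.0007]]]
```

Request:
carry_out --increments '[[[0.004,-0.075,0.05,0,0,0],[0.008,-0.15,0.1,0,0,0],[0.012,-0.22,0.15,0,0,0],[0.016,-0.28,0.2,0,0,0],[0.016,-0.305,0.224,0,0,0]]]'

```text
clock: 12.83
eef_pos: [514.3, -370.3, 97.5]
tcp_rot: [3.14, -0.002, -2.971]
contact_force: [-0.7, 0.3, -0.6]
opening: 0.156
```

Request:
carry_out --increments '[[[0,0,0,0,0,0],[0,0,0,0,0,0],[0,0,0,0,0,0]]]'

```text
clock: 13.08
eef_pos: [515.1, -368.1, 100.7]
tcp_rot: [3.141, 0.0, -2.97]
contact_force: [0.1, -0.3, -0.3]
opening: 0.157
```

```bash
python3 rack.py w10.png; python3 -c "
from h import *
plan([514.2,-369,75],189.8)"
```

```text
[ 515.29920522 -368.30379706  101.14731386] [-1.79982697e+02  3.49732925e-02 -1.70169132e+02]
plate [  229   135   331   165 31784] ((500.1441345214844, -286.1142883300781), (130.2552032470703, 236.27175903320312), 9.734886169433594)
[345, 191, 19, 25, 361] [ 477.8 -329.9   49.6] 55.1
[380, 191, 25, 25, 468] [ 474.5 -308.6   49.4] 55.2
[438, 191, 21, 25, 382] [ 468.5 -275.2   48.9] 55.3
[472, 191, 32, 25, 548] [ 465.2 -253.5   49.3] 54.6
[529, 191, 25, 25, 412] [ 459.  -220.8   48.6] 54.9
[249, 198, 7, 17, 97] [ 488.7 -389.2   53. ] 55.3
[302, 199, 6, 16, 46] [ 484.1 -358.1   53.5] 55.6
[339, 274, 17, 23, 293] [ 532.5 -320.7   49.3] 54.5
[371, 274, 23, 23, 369] [ 529.3 -299.1   49.3] 55.0
[423, 274, 20, 24, 309] [ 523.2 -265.9   48.7] 54.8
[455, 274, 27, 24, 424] [ 520.  -244.1   49.2] 54.4
[507, 274, 21, 24, 334] [ 513.9 -211.3   48.5] 54.7
[539, 274, 21, 22, 362] [ 511.  -190.5   48. ] 52.5
[([487.5, -204.6, 37.7], 0.64), ([509.1, -316.8, 38.6], 0.61), ([497.1, -258.1, 40.9], 0.58)]
from [ 515.4 -368.5  101.3] rpy [-1.7996e+02  5.0000e-02 -1.7017e+02] need rows 0.7 F [ 0.1  0.5 -0.6] open 0.159 t 13.18
[[[0.0006,-0.0002,0.0132,-0.0001,0.0002,0.0001],[0.0013,-0.0003,0.0263,-0.0002,0.0003,0.0002],[0.0019,-0.0005,0.0395,-0.0004,0.0005,0.0003],[0.0025,-0.0006,0.0526,-0.0005,0.0007,0.0004],[0.0032,-0.0008,0.0658,-0.0006,0.0008,0.0005]]]
```

View pics/w10.png

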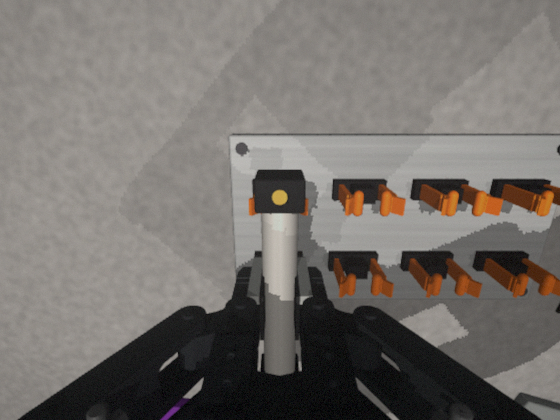

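Request:
carry_out --increments '[[[0.001,-0.001,0.03,0,0,0],[0.003,-0.001,0.06,0,0,0],[0.003,-0.001,0.08,0,0,0],[0.003,-0.001,0.09,0,0,0],[0.003,-0.001,0.09,0,0,0]]]'

```text
clock: 13.6
eef_pos: [512.8, -369.4, 62.3]
tcp_rot: [3.14, -0.002, -2.971]
contact_force: [-0.5, 0.8, -0.6]
opening: 0.154
```

Request:
carry_out --increments '[[[0,0,0.005,0,0,0],[0,0,0.01,0,0,0],[0,0,0.015,0,0,0],[0,0,0.02,0,0,0]]]'

```text
clock: 13.93
eef_pos: [514.0, -370.1, 57.2]
tcp_rot: [3.141, 0.0, -2.971]
contact_force: [-6.3, 8.0, 29.4]
opening: 0.162
```

Request:
carry_out --increments '[[[0,0,0.005,0,0,0],[0,0,0.01,0,0,0],[0,0,0.015,0,0,0],[0,0,0.02,0,0,0]]]'

```text
clock: 14.27
eef_pos: [515.0, -370.2, 50.3]
tcp_rot: [-3.14, 0.003, -2.971]
contact_force: [-0.1, 5.6, 10.1]
opening: 0.15
```

Request:
carry_out --increments '[[[0,0.002,0.004,0,0,0],[0,0.003,0.008,0,0,0],[0,0.003,0.012,0,0,0],[0,0.003,0.016,0,0,0]]]'

```text
clock: 14.6
eef_pos: [513.9, -369.2, 42.6]
tcp_rot: [-3.141, 0.001, -2.971]
contact_force: [-6.0, 6.4, 29.2]
opening: 0.16
```

Request:
carry_out --increments '[[[0,0,0,0,0,0],[0,0,0,0,0,0],[0,0,0,0,0,0]]]' --hand 0.65

```text
clock: 14.85
eef_pos: [513.3, -369.0, 41.4]
tcp_rot: [3.141, -0.0, -2.971]
contact_force: [0.2, -0.1, 0.0]
opening: 0.352
```

Request:
carry_out --increments '[[[0,0,-0.03,0,0,0],[0,0,-0.1,0,0,0],[0,0,-0.18,0,0,0],[0,0.05,-0.25,0,0,0],[0,0.1,-0.3,0,0,0]]]'

```text
clock: 15.27
eef_pos: [507.4, -330.4, 164.9]
tcp_rot: [-3.139, 0.002, -2.972]
contact_force: [0.6, 0.2, 0.4]
opening: 0.349
```

```bash
cat > clipped.py <<'E'
from h import *
import sys
cams=sys.argv[2:] or ['wrist']
th=np.radians(9.76); c=np.array([500.0,-286.2])
for cam in cams:
    f=grab(cam); save(f,cam+sys.argv[1]); W=cloud(f); Z=W[...,2]
    d=W[...,:2]-c; bx=d[...,0]*np.cos(th)+d[...,1]*np.sin(th); by=-d[...,0]*np.sin(th)+d[...,1]*np.cos(th)
    for y in (-84,-28,28,84):
        k=(abs(by-y)<9)&(abs(bx)<22)&(Z>30)
        h=(abs(by-y)<12)&(abs(bx)>38)&(abs(bx)<75)&(Z>47-3)
        if k.sum()<15: print(cam,y,'none',k.sum()); continue
        q=np.c_[bx[k],by[k],Z[k]]
        A=np.c_[q[:,0],np.ones(len(q))]
        yy=np.linalg.lstsq(A,q[:,1],rcond=None)[0]
        zt=[round(float(np.percentile(q[(q[:,0]>a)&(q[:,0]<b),2],90)),1) for a,b in ((-22,-8),(-8,8),(8,22)) if ((q[:,0]>a)&(q[:,0]<b)).any()]
        hz=[(round(float(np.median(Z[h&(s*bx>0)])),1),np.round(np.percentile(bx[h&(s*bx>0)],[2,98]),1).tolist()) for s in (-1,1) if (h&(s*bx>0)).any()]
        print(cam,y,k.sum(),'slope/off y',np.round(yy,3),'barrel top z',zt,'heads z,x',hz)
E
python3 clipped.py 11.png wrist top side
```

```text
wrist -84 8142 slope/off y [ 8.1000e-02 -8.5792e+01] barrel top z [222.0, 219.9, 211.6] heads z,x [(48.8, [-58.3, -38.7]), (47.8, [38.4, 49.3])]
wrist -28 7199 slope/off y [ 1.500e-02 -2.752e+01] barrel top z [232.4, 183.0, 179.7] heads z,x []
wrist 28 34 slope/off y [1.7000e-02 2.8884e+01] barrel top z [193.2, 49.4] heads z,x []
wrist 84 37 slope/off y [-2.5000e-02  8.6293e+01] barrel top z [48.5, 48.9] heads z,x []
top -84 124 slope/off y [  0.118 -82.5  ] barrel top z [533.3, 525.4, 518.6] heads z,x [(550.4, [-53.7, -38.2]), (48.7, [47.0, 67.0])]
top -28 231 slope/off y [ 2.3000e-02 -2.7844e+01] barrel top z [529.6, 533.3, 533.5] heads z,x [(507.7, [-74.6, -38.2]), (523.3, [38.9, 71.7])]
top 28 231 slope/off y [-0.137 29.325] barrel top z [585.8, 579.7, 568.8] heads z,x []
top 84 none 3
side -84 57 slope/off y [ 6.4000e-02 -8.0097e+01] barrel top z [49.0, 47.8, 48.0] heads z,x [(48.2, [-55.6, -39.8]), (48.2, [38.1, 67.2])]
side -28 117 slope/off y [  0.045 -24.103] barrel top z [445.2, 307.4, 253.3] heads z,x [(460.1, [-74.6, -38.1]), (470.9, [38.2, 74.4])]
side 28 405 slope/off y [-0.099 29.439] barrel top z [242.7, 540.7, 544.7] heads z,x [(491.7, [38.1, 40.1])]
side 84 none 3
```

View pics/wrist11.png

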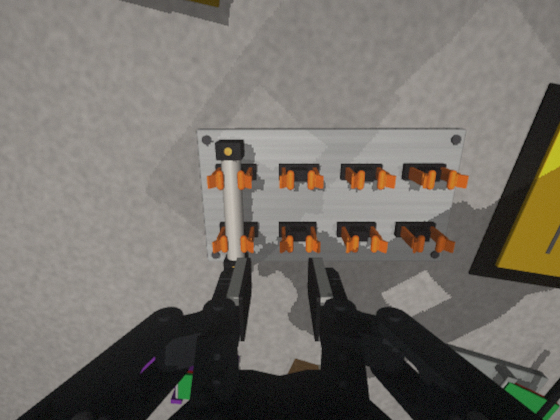

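```bash
sed -i 's/&(Z>30)/\&(Z>38)\&(Z<65)/; s/&(Z>47-3)/\&(Z>42)\&(Z<65)/' clipped.py; python3 clipped.py 12.png; python3 -c "
from h import *
plan([492.9,245.7,150],185.9)"
```

```text
wrist -84 966 slope/off y [ 5.0000e-03 -8.3399e+01] barrel top z [47.5, 47.3, 47.5] heads z,x [(48.8, [-58.3, -38.6]), (47.4, [38.4, 50.0])]
wrist -28 40 slope/off y [-1.2000e-02 -2.7615e+01] barrel top z [49.3, 49.2] heads z,x []
wrist 28 39 slope/off y [-8.0000e-03  2.9837e+01] barrel top z [49.2, 49.2] heads z,x []
wrist 84 43 slope/off y [1.0000e-03 8.5603e+01] barrel top z [49.0, 48.3] heads z,x []
from [ 507.  -329.6  162.6] rpy [-1.7992e+02  6.0000e-02 -1.7018e+02] need rows 16.0 F [-0.1  0.9 -0.1] open 0.349 t 15.47
[[[-0.0132,0.089,0.0019,-0.0001,0.0001,0.0041],[-0.0263,0.1779,0.0037,-0.0002,0.0001,0.0082],[-0.0395,0.2669,0.0056,-0.0002,0.0002,0.0122],[-0.0526,0.3558,0.0075,-0.0003,0.0003,0.0163],[-0.0658,0.4448,0.0093,-0.0004,0.0003,0.0204]]]
partial 5 / 16
```

Request:
carry_out --increments '[[[-0.014,0.095,0,0,0,0],[-0.028,0.19,0,0,0,0],[-0.043,0.29,0,0,0,0],[-0.058,0.39,0,0,0,0],[-0.072,0.49,0,0,0,0]]]'

```text
clock: 15.88
eef_pos: [501.1, -130.5, 160.4]
tcp_rot: [3.141, -0.002, -2.972]
contact_force: [1.3, -0.1, -0.2]
opening: 0.351
```

Request:
carry_out --increments '[[[-0.014,0.1,0,0,0,0.015],[-0.028,0.2,0,0,0,0.03],[-0.043,0.3,0,0,0,0.045],[-0.058,0.4,0,0,0,0.06],[-0.072,0.5,0,0,0,0.065]]]'

```text
clock: 16.3
eef_pos: [495.9, 71.8, 160.6]
tcp_rot: [-3.141, -0.002, -3.041]
contact_force: [0.2, -1.0, -0.3]
opening: 0.345
```

```bash
python3 -c "
from h import *
plan([492.9,245.7,110],185.9)"
```

```text
from [495.9  71.8 160.6] rpy [-1.7998e+02 -9.0000e-02 -1.7422e+02] need rows 5.0 F [ 0.2 -1.  -0.3] open 0.345 t 16.3
[[[-0.0061,0.0722,0.0211,-0.0001,-0.0003,-0.0003],[-0.0122,0.1445,0.0421,-0.0001,-0.0005,-0.0006],[-0.0183,0.2167,0.0632,-0.0002,-0.0008,-0.001],[-0.0244,0.2889,0.0842,-0.0002,-0.001,-0.0013],[-0.0305,0.3612,0.1053,-0.0003,-0.0013,-0.0016]]]
partial 5 / 6
```

Request:
carry_out --increments '[[[-0.008,0.09,0,0,0,0],[-0.016,0.185,0.02,0,0,0],[-0.024,0.28,0.05,0,0,0],[-0.032,0.37,0.08,0,0,0],[-0.036,0.432,0.12,0,0,0]]]'

```text
clock: 16.72
eef_pos: [493.4, 246.5, 112.6]
tcp_rot: [3.141, 0.0, -3.039]
contact_force: [1.6, 0.2, 0.1]
opening: 0.352
```

Request:
carry_out --increments '[[[0,0,0,0,0,0],[0,0,0,0,0,0],[0,0,0,0,0,0]]]'

```text
clock: 16.97
eef_pos: [492.8, 243.0, 112.8]
tcp_rot: [-3.141, -0.002, -3.039]
contact_force: [0.0, -0.7, 1.2]
opening: 0.346
```

```bash
python3 cyl.py w13.png; python3 -c "
from h import *
plan([492.9,245.7,33],185.9)"
```

```text
[493.08803599 242.75255351 113.29036811] 0.3513679289112719
box rim ((490.81805419921875, 267.4311218261719), (172.1844482421875, 214.64305114746094), 5.835525989532471)
66 2171 bar y [64.  64.  63.9 64. ] ztop 37.6 heads x [-57.9  73.3] world [480.1 331.   36.1]
22 2038 bar y [20.8 20.8 20.8 22.3] ztop 37.7 heads x [-58.9  54.6] world [482.4 288.   36.2]
-22 2153 bar y [-22.4 -22.4 -22.3 -22.3] ztop 37.7 heads x [-57.3  75. ] world [489.3 245.   36.2]
-66 0 none
[([488.4, 293.3, 31.5], 0.74), ([492.9, 245.1, 29.2], 0.66), ([482.7, 334.9, 33.0], 0.63)]
from [493.3 242.7 113.7] rpy [-1.7998e+02 -2.0000e-02 -1.7420e+02] need rows 2.2 F [0.5 0.1 0.1] open 0.348 t 17.07
[[[0.0,0.0015,0.0403,-0.0001,-0.0001,-0.0003],[0.0001,0.0031,0.0807,-0.0001,-0.0001,-0.0007],[0.0001,0.0046,0.121,-0.0002,-0.0002,-0.001],[0.0001,0.0061,0.1613,-0.0003,-0.0002,-0.0014],[0.0002,0.0077,0.2017,-0.0004,-0.0003,-0.0017]]]
```

View pics/w13.png

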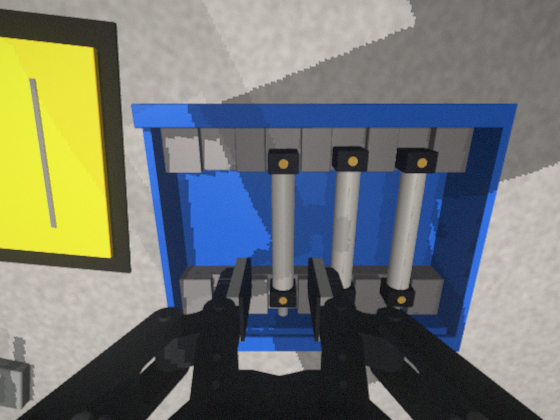

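Request:
carry_out --increments '[[[0,0.003,0.05,0,0,0],[0,0.006,0.1,0,0,0],[0,0.006,0.15,0,0,0],[0,0.006,0.185,0,0,0],[0,0.006,0.201,0,0,0]]]'

```text
clock: 17.48
eef_pos: [492.4, 244.7, 32.1]
tcp_rot: [-3.141, -0.002, -3.041]
contact_force: [-0.7, 0.0, -0.5]
opening: 0.353
```

Request:
carry_out --increments '[[[0,0,0,0,0,0],[0,0,0,0,0,0],[0,0,0,0,0,0]]]'

```text
clock: 17.73
eef_pos: [493.5, 246.2, 34.4]
tcp_rot: [3.141, 0.001, -3.04]
contact_force: [0.4, -0.2, -0.1]
opening: 0.35
```

Request:
carry_out --increments '[[[0,0,0.003,0,0,0],[0,0,0.003,0,0,0],[0,0,0.003,0,0,0],[0,0,0.003,0,0,0],[0,0,0.003,0,0,0]]]' --hand 1

```text
clock: 18.15
eef_pos: [493.5, 246.5, 33.3]
tcp_rot: [3.141, 0.002, -3.039]
contact_force: [-0.4, -2.4, 5.6]
opening: 0.155
```

Request:
carry_out --increments '[[[0,0,-0.03,0,0,0],[0,0,-0.1,0,0,0],[0,0,-0.2,0,0,0],[0,0,-0.3,0,0,0],[0,0,-0.35,0,0,0]]]'

```text
clock: 18.57
eef_pos: [494.2, 247.1, 177.6]
tcp_rot: [3.14, 0.005, -3.039]
contact_force: [0.6, 0.7, -1.1]
opening: 0.156
```

```bash
python3 -c "
from h import *
plan([504.7,-313.8,174],189.8)"
```

```text
from [494.2 247.1 177.6] rpy [ 179.88    0.3  -174.13] need rows 15.6 F [ 0.6  0.7 -1.1] open 0.156 t 18.57
[[[0.0073,-0.0873,0.0003,0.0001,0.0003,-0.0041],[0.0147,-0.1747,0.0007,0.0002,0.0006,-0.0082],[0.022,-0.262,0.001,0.0003,0.001,-0.0123],[0.0293,-0.3494,0.0014,0.0004,0.0013,-0.0164],[0.0367,-0.4367,0.0017,0.0005,0.0016,-0.0205]]]
partial 5 / 16
```

Request:
carry_out --increments '[[[0.008,-0.08,0,0,0,0],[0.016,-0.17,0,0,0,-0.01],[0.024,-0.27,0,0,0,-0.03],[0.032,-0.37,0,0,0,-0.05],[0.04,-0.47,0,0,0,-0.065]]]'

```text
clock: 18.98
eef_pos: [495.7, 56.1, 173.4]
tcp_rot: [-3.141, 0.001, -2.969]
contact_force: [0.5, -0.8, 0.3]
opening: 0.157
```

Request:
carry_out --increments '[[[0.014,-0.1,0,0,0,0],[0.028,-0.2,0,0,0,0],[0.042,-0.3,0,0,0,0],[0.056,-0.4,0,0,0,0],[0.07,-0.5,0,0,0,0]]]'

```text
clock: 19.4
eef_pos: [502.0, -146.2, 173.4]
tcp_rot: [-3.141, 0.001, -2.971]
contact_force: [0.9, 0.0, -1.8]
opening: 0.157
```

```bash
python3 -c "
from h import *
plan([504.7,-313.8,100],189.8)"
```

```text
from [ 502.  -146.2  173.4] rpy [-1.7997e+02  6.0000e-02 -1.7023e+02] need rows 5.1 F [ 0.9  0.  -1.8] open 0.157 t 19.4
[[[0.0108,-0.069,0.0306,-0.0001,0.0002,-0.0001],[0.0216,-0.138,0.0612,-0.0002,0.0004,-0.0002],[0.0324,-0.207,0.0918,-0.0002,0.0005,-0.0003],[0.0431,-0.276,0.1224,-0.0003,0.0007,-0.0003],[0.0539,-0.345,0.153,-0.0004,0.0009,-0.0004]]]
partial 5 / 6
```

Request:
carry_out --increments '[[[0.013,-0.09,0.02,0,0,0],[0.028,-0.18,0.05,0,0,0],[0.042,-0.27,0.09,0,0,0],[0.055,-0.35,0.13,0,0,0],[0.065,-0.414,0.17,0,0,0]]]'

```text
clock: 19.82
eef_pos: [504.8, -314.6, 104.7]
tcp_rot: [-3.14, 0.001, -2.972]
contact_force: [-0.0, 0.3, -0.5]
opening: 0.156
```

Request:
carry_out --increments '[[[0,0,0.01,0,0,0],[0,0,0.01,0,0,0],[0,0,0.01,0,0,0]]]'

```text
clock: 20.07
eef_pos: [504.5, -311.4, 100.6]
tcp_rot: [3.141, -0.0, -2.972]
contact_force: [-0.2, -0.1, -1.3]
opening: 0.159
```

```bash
python3 rack.py w14.png; python3 -c "
from h import *
plan([504.7,-313.8,62],189.8)"
```

```text
[ 504.95722854 -311.08904232  101.00293003] [-1.79998744e+02  1.91247086e-02 -1.70212388e+02]
plate [  143   136   349   165 28548] ((499.95654296875, -286.1292419433594), (130.10105895996094, 235.8991241455078), 9.688852310180664)
[148, 192, 25, 25, 463] [ 487.5 -384.8   49.8] 55.0
[190, 192, 19, 26, 381] [ 483.5 -363.1   49.6] 55.1
[342, 192, 19, 25, 365] [ 468.2 -274.7   49.6] 54.9
[377, 192, 25, 25, 464] [ 465.  -253.4   49.4] 54.4
[435, 192, 21, 25, 385] [ 458.9 -220.    48.9] 54.8
[469, 192, 31, 25, 534] [ 455.7 -198.4   49.3] 54.8
[246, 196, 10, 21, 157] [ 478.7 -333.1   51.9] 55.4
[160, 275, 23, 24, 372] [ 542.2 -375.5   49.6] 54.8
[198, 275, 17, 24, 315] [ 538.2 -353.7   49.3] 54.4
[337, 275, 17, 24, 295] [ 522.8 -265.5   49.4] 54.7
[368, 275, 23, 24, 370] [ 519.8 -243.8   49.4] 54.8
[421, 275, 19, 23, 304] [ 513.6 -210.8   48.7] 54.5
[452, 275, 27, 24, 425] [ 510.5 -188.9   49.3] 54.7
[([518.4, -368.5, 41.2], 0.96), ([496.5, -262.0, 39.1], 0.88), ([486.3, -198.6, 37.6], 0.82), ([506.6, -312.9, 40.7], 0.62)]
from [ 505.2 -311.   101.2] rpy [-1.7997e+02  5.0000e-02 -1.7018e+02] need rows 1.1 F [-0.2 -0.5 -0.2] open 0.156 t 20.17
[[[0.0005,-0.0013,0.0196,-0.0001,0.0002,0.0001],[0.001,-0.0027,0.0392,-0.0002,0.0003,0.0001],[0.0015,-0.004,0.0588,-0.0003,0.0005,0.0002],[0.0021,-0.0053,0.0784,-0.0003,0.0006,0.0002],[0.0026,-0.0066,0.098,-0.0004,0.0008,0.0003]]]
```

View pics/w14.png

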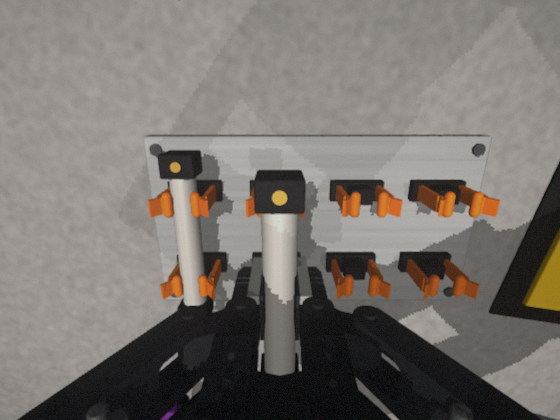

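Request:
carry_out --increments '[[[0.001,-0.003,0.03,0,0,0],[0.002,-0.006,0.06,0,0,0],[0.002,-0.006,0.085,0,0,0],[0.002,-0.006,0.095,0,0,0],[0.002,-0.006,0.095,0,0,0]]]'

```text
clock: 20.58
eef_pos: [503.5, -313.5, 60.2]
tcp_rot: [3.14, -0.002, -2.971]
contact_force: [-0.1, -0.0, -0.0]
opening: 0.153
```

Request:
carry_out --increments '[[[0,0,0.005,0,0,0],[0,0,0.01,0,0,0],[0,0,0.015,0,0,0],[0,0,0.02,0,0,0]]]'

```text
clock: 20.92
eef_pos: [505.0, -314.6, 55.8]
tcp_rot: [-3.141, 0.001, -2.971]
contact_force: [-5.9, 5.0, 24.0]
opening: 0.16
```

Request:
carry_out --increments '[[[0,0,0.005,0,0,0],[0,0,0.01,0,0,0],[0,0,0.015,0,0,0]]]'

```text
clock: 21.17
eef_pos: [505.5, -314.6, 49.8]
tcp_rot: [-3.14, 0.002, -2.971]
contact_force: [0.3, 4.2, 8.9]
opening: 0.155
```

Request:
carry_out --increments '[[[0,0.001,0.004,0,0,0],[0,0.002,0.008,0,0,0],[0,0.002,0.012,0,0,0],[0,0.002,0.016,0,0,0]]]'

```text
clock: 21.5
eef_pos: [504.7, -313.9, 42.8]
tcp_rot: [-3.141, 0.001, -2.971]
contact_force: [-7.1, 4.4, 34.9]
opening: 0.155
```

Request:
carry_out --increments '[[[0,0,0,0,0,0],[0,0,0,0,0,0],[0,0,0,0,0,0]]]' --hand 0.65

```text
clock: 21.75
eef_pos: [504.1, -313.6, 41.5]
tcp_rot: [3.141, -0.0, -2.971]
contact_force: [0.2, 0.3, 0.3]
opening: 0.346
```

Request:
carry_out --increments '[[[0,0,-0.03,0,0,0],[0,0,-0.1,0,0,0],[0,0,-0.18,0,0,0],[0,0.05,-0.25,0,0,0],[0,0.1,-0.3,0,0,0]]]'

```text
clock: 22.17
eef_pos: [498.3, -274.8, 164.9]
tcp_rot: [-3.14, 0.002, -2.973]
contact_force: [0.7, -0.1, 0.5]
opening: 0.352
```

```bash
python3 clipped.py 15.png; python3 lid.py;  python3 -c "
from h import *
plan([488.5,289.4,160],185.9)"
```

```text
wrist -84 996 slope/off y [ 3.000e-03 -8.233e+01] barrel top z [47.6, 47.4, 47.5] heads z,x [(48.7, [-58.4, -38.7]), (48.6, [38.4, 67.1])]
wrist -28 962 slope/off y [ 6.0000e-03 -2.7451e+01] barrel top z [47.6, 47.3, 47.6] heads z,x [(48.7, [-57.7, -38.6]), (47.3, [38.3, 49.5])]
wrist 28 38 slope/off y [-9.0000e-03  2.8409e+01] barrel top z [48.8, 48.9] heads z,x []
wrist 84 38 slope/off y [6.0000e-03 8.5726e+01] barrel top z [49.0, 48.7] heads z,x []
lid top z 8.25362799048133 ((464.2557373046875, 2.5569839477539062), (218.41934204101562, 159.37815856933594), 89.45011901855469)
from [ 498.6 -273.2  165.7] rpy [-179.85    0.22 -170.18] need rows 15.6 F [ 0.4 -0.1  0.2] open 0.351 t 22.27
[[[-0.0134,0.0869,0.0007,-0.0001,0.0002,0.0041],[-0.0269,0.1738,0.0014,-0.0003,0.0005,0.0082],[-0.0403,0.2607,0.0021,-0.0004,0.0007,0.0123],[-0.0538,0.3475,0.0029,-0.0006,0.001,0.0163],[-0.0672,0.4344,0.0036,-0.0007,0.0012,0.0204]]]
partial 5 / 16
```

View pics/wrist15.png

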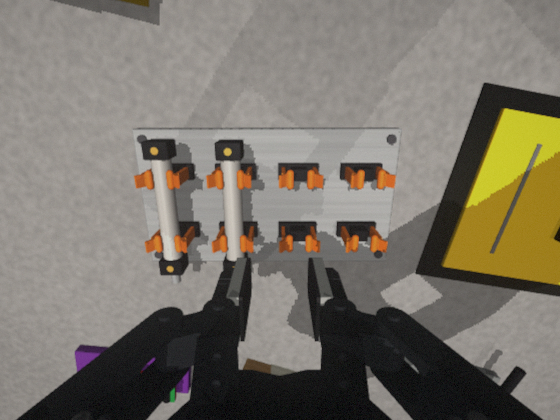

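Request:
carry_out --increments '[[[-0.014,0.095,0,0,0,0],[-0.028,0.19,0,0,0,0],[-0.043,0.29,0,0,0,0],[-0.058,0.39,0,0,0,0],[-0.072,0.49,0,0,0,0]]]'

```text
clock: 22.68
eef_pos: [492.2, -74.9, 161.4]
tcp_rot: [-3.142, -0.0, -2.972]
contact_force: [1.2, -0.0, -0.3]
opening: 0.349
```

Request:
carry_out --increments '[[[-0.014,0.1,0,0,0,0.015],[-0.028,0.2,0,0,0,0.03],[-0.043,0.3,0,0,0,0.045],[-0.058,0.4,0,0,0,0.06],[-0.072,0.5,0,0,0,0.065]]]'

```text
clock: 23.1
eef_pos: [486.8, 127.4, 161.4]
tcp_rot: [-3.141, -0.0, -3.04]
contact_force: [1.2, 0.8, -0.5]
opening: 0.349
```

```bash
python3 -c "
from h import *
plan([488.3,289.4,110],185.9)"
```

```text
from [486.8 127.4 161.4] rpy [-1.7998e+02 -2.0000e-02 -1.7419e+02] need rows 4.7 F [ 1.2  0.8 -0.5] open 0.349 t 23.1
[[[-0.009,0.0805,0.0257,-0.0001,-0.0001,-0.0003],[-0.0179,0.161,0.0513,-0.0001,-0.0001,-0.0006],[-0.0269,0.2415,0.077,-0.0002,-0.0002,-0.0009],[-0.0358,0.322,0.1027,-0.0002,-0.0002,-0.0011],[-0.0448,0.4025,0.1283,-0.0003,-0.0003,-0.0014]]]
```

Request:
carry_out --increments '[[[-0.009,0.085,0,0,0,0],[-0.018,0.175,0.02,0,0,0],[-0.027,0.265,0.05,0,0,0],[-0.036,0.35,0.08,0,0,0],[-0.045,0.41,0.12,0,0,0]]]'

```text
clock: 23.52
eef_pos: [488.6, 293.7, 113.4]
tcp_rot: [3.141, 0.001, -3.038]
contact_force: [0.8, -0.6, 1.1]
opening: 0.353
```

Request:
carry_out --increments '[[[0,0,0.005,0,0,0],[0,0,0.005,0,0,0],[0,0,0.005,0,0,0]]]'

```text
clock: 23.77
eef_pos: [488.0, 290.1, 111.2]
tcp_rot: [-3.141, -0.001, -3.039]
contact_force: [-0.6, 0.2, 0.3]
opening: 0.351
```

```bash
python3 cyl.py w16.png; python3 -c "
from h import *
plan([488.2,289.2,33],185.9)"
```

```text
[488.31520861 289.85274737 111.66525434] 0.3460871654872906
box rim ((490.5643615722656, 267.207275390625), (171.44815063476562, 214.67507934570312), 5.813246250152588)
66 1983 bar y [64.7 64.8 64.8 67.5] ztop 37.6 heads x [-57.8  51.7] world [476.1 331.5  36.2]
22 2203 bar y [21.6 21.6 21.5 21.5] ztop 37.7 heads x [-59.  75.] world [484.3 288.8  36.2]
-22 0 none
-66 0 none
[([490.2, 290.8, 28.3], 0.91), ([484.7, 332.2, 31.6], 0.66)]
from [488.6 289.8 112. ] rpy [-179.99    0.   -174.19] need rows 2.2 F [ 0.6  0.1 -0.8] open 0.35 t 23.87
[[[0.0002,-0.0003,0.0395,-0.0,0.0,-0.0003],[0.0004,-0.0005,0.079,-0.0001,0.0,-0.0006],[0.0006,-0.0008,0.1185,-0.0001,0.0,-0.0009],[0.0008,-0.0011,0.1581,-0.0002,0.0001,-0.0012],[0.001,-0.0013,0.1976,-0.0002,0.0001,-0.0015]]]
```

View pics/w16.png

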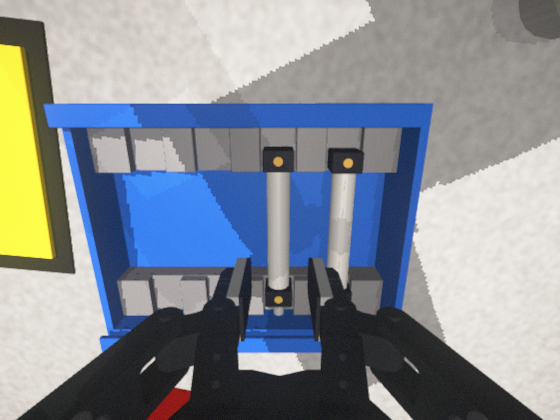

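Request:
carry_out --increments '[[[0,-0.001,0.05,0,0,0],[0.001,-0.002,0.1,0,0,0],[0.001,-0.002,0.15,0,0,0],[0.001,-0.002,0.185,0,0,0],[0.001,-0.002,0.2,0,0,0]]]'

```text
clock: 24.28
eef_pos: [487.5, 288.5, 30.6]
tcp_rot: [-3.141, -0.002, -3.041]
contact_force: [0.1, -0.7, 0.7]
opening: 0.352
```

Request:
carry_out --increments '[[[0,0,0,0,0,0],[0,0,0,0,0,0],[0,0,0,0,0,0]]]'

```text
clock: 24.53
eef_pos: [488.8, 290.1, 32.9]
tcp_rot: [3.141, 0.002, -3.04]
contact_force: [0.8, 0.8, -0.5]
opening: 0.344
```

Request:
carry_out --increments '[[[0,0,0,0,0,0],[0,0,0,0,0,0],[0,0,0,0,0,0],[0,0,0,0,0,0],[0,0,0,0,0,0]]]' --hand 1

```text
clock: 24.95
eef_pos: [488.7, 290.3, 33.0]
tcp_rot: [3.141, 0.002, -3.039]
contact_force: [-1.0, -1.2, 7.0]
opening: 0.157
```

Request:
carry_out --increments '[[[0,0,-0.03,0,0,0],[0,0,-0.1,0,0,0],[0,0,-0.2,0,0,0],[0,0,-0.3,0,0,0],[0,0,-0.35,0,0,0]]]'

```text
clock: 25.37
eef_pos: [489.3, 291.0, 177.2]
tcp_rot: [3.139, 0.005, -3.039]
contact_force: [0.5, 0.8, -1.1]
opening: 0.156
```

Request:
carry_out --increments '[[[0.008,-0.08,0,0,0,0],[0.016,-0.17,0,0,0,-0.01],[0.024,-0.27,0,0,0,-0.03],[0.032,-0.37,0,0,0,-0.05],[0.04,-0.47,0,0,0,-0.065]]]'

```text
clock: 25.78
eef_pos: [490.9, 100.0, 172.9]
tcp_rot: [3.142, 0.001, -2.969]
contact_force: [-0.4, -0.2, -1.4]
opening: 0.155
```

Request:
carry_out --increments '[[[0.014,-0.1,0,0,0,0],[0.028,-0.2,0,0,0,0],[0.042,-0.3,0,0,0,0],[0.056,-0.4,0,0,0,0],[0.07,-0.5,0,0,0,0]]]'

```text
clock: 26.2
eef_pos: [497.3, -102.4, 172.9]
tcp_rot: [-3.141, 0.001, -2.971]
contact_force: [1.0, 0.4, -1.1]
opening: 0.155
```

```bash
python3 -c "
from h import *
plan([495.1,-258.6,100],189.8)"
```

```text
from [ 497.3 -102.4  172.9] rpy [-1.7998e+02  7.0000e-02 -1.7022e+02] need rows 4.8 F [ 1.   0.4 -1.1] open 0.155 t 26.2
[[[0.0144,-0.0768,0.0365,-0.0001,0.0002,-0.0001],[0.0288,-0.1536,0.073,-0.0002,0.0005,-0.0001],[0.0431,-0.2303,0.1095,-0.0002,0.0007,-0.0002],[0.0575,-0.3071,0.1459,-0.0003,0.0009,-0.0003],[0.0719,-0.3839,0.1824,-0.0004,0.0012,-0.0004]]]
```

Request:
carry_out --increments '[[[0.014,-0.085,0.02,0,0,0],[0.03,-0.17,0.05,0,0,0],[0.044,-0.25,0.09,0,0,0],[0.06,-0.33,0.13,0,0,0],[0.072,-0.391,0.17,0,0,0]]]'

```text
clock: 26.62
eef_pos: [495.8, -262.1, 104.3]
tcp_rot: [-3.14, 0.001, -2.972]
contact_force: [-0.2, 0.0, -1.0]
opening: 0.156
```

Request:
carry_out --increments '[[[0,0,0.01,0,0,0],[0,0,0.01,0,0,0],[0,0,0.01,0,0,0]]]'

```text
clock: 26.87
eef_pos: [495.5, -259.1, 100.2]
tcp_rot: [3.141, -0.0, -2.972]
contact_force: [-1.1, -0.1, -0.5]
opening: 0.158
```

```bash
python3 rack.py w17.png; python3 -c "
from h import *
plan([495.1,-258.3,62],189.8)"
```

```text
[ 495.90049778 -258.79791574  100.57938324] [-1.79996463e+02  2.43954447e-02 -1.70212580e+02]
plate [   64   136   350   165 26445] ((499.7589111328125, -286.60321044921875), (129.78732299804688, 235.94354248046875), 9.658106803894043)
[55, 193, 31, 25, 530] [ 487.5 -384.5   49.7] 54.9
[100, 193, 22, 25, 392] [ 483.4 -362.6   49. ] 55.1
[153, 193, 25, 25, 461] [ 478.  -329.7   49.8] 54.7
[195, 192, 19, 26, 378] [ 474.1 -308.    49.7] 55.3
[348, 192, 18, 25, 357] [ 458.7 -219.5   49.6] 54.3
[382, 192, 26, 25, 471] [ 455.5 -198.2   49.5] 55.2
[299, 199, 11, 18, 109] [ 465.4 -248.8   52.4] 55.0
[251, 200, 10, 17, 84] [ 470.8 -278.4   52.8] 54.6
[76, 275, 27, 24, 416] [ 542.2 -375.2   49.6] 54.4
[117, 275, 19, 25, 327] [ 538.1 -353.1   48.9] 54.7
[165, 275, 22, 24, 362] [ 532.6 -320.4   49.7] 55.0
[203, 275, 17, 24, 307] [ 528.7 -298.7   49.3] 55.0
[341, 275, 17, 24, 299] [ 513.4 -210.3   49.4] 54.7
[373, 275, 23, 24, 382] [ 510.3 -188.7   49.4] 55.6
[([509.5, -315.1, 42.1], 0.86), ([514.5, -367.6, 41.8], 0.64), ([487.4, -201.6, 39.9], 0.63), ([513.8, -367.8, 40.4], 0.16)]
from [ 496.2 -258.7  100.8] rpy [-1.7997e+02  5.0000e-02 -1.7018e+02] need rows 1.1 F [-0.1  0.2 -1.3] open 0.154 t 26.97
[[[0.0005,0.0003,0.0194,-0.0001,0.0002,0.0001],[0.001,0.0006,0.0388,-0.0002,0.0003,0.0001],[0.0015,0.0008,0.0581,-0.0003,0.0005,0.0002],[0.002,0.0011,0.0775,-0.0003,0.0007,0.0002],[0.0025,0.0014,0.0969,-0.0004,0.0008,0.0003]]]
```

View pics/w17.png

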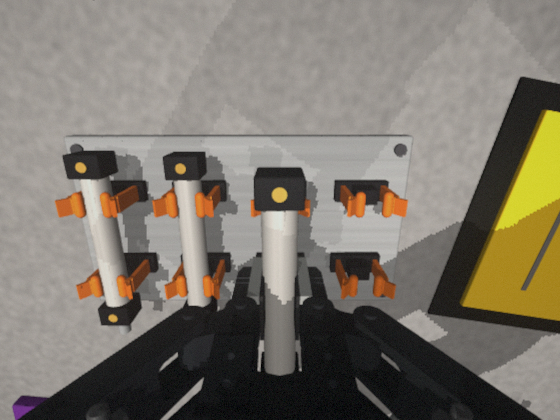

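Request:
carry_out --increments '[[[0.001,0.001,0.03,0,0,0],[0.002,0.001,0.06,0,0,0],[0.002,0.001,0.085,0,0,0],[0.002,0.001,0.095,0,0,0],[0.002,0.001,0.095,0,0,0]]]'

```text
clock: 27.38
eef_pos: [493.9, -258.5, 59.9]
tcp_rot: [3.14, -0.002, -2.971]
contact_force: [-0.8, -0.0, -0.8]
opening: 0.159
```

Request:
carry_out --increments '[[[0,0,0.005,0,0,0],[0,0,0.01,0,0,0],[0,0,0.015,0,0,0],[0,0,0.02,0,0,0]]]'

```text
clock: 27.72
eef_pos: [495.5, -259.4, 55.3]
tcp_rot: [-3.141, 0.001, -2.971]
contact_force: [-5.1, 3.0, 24.1]
opening: 0.157
```

Request:
carry_out --increments '[[[0,0,0.005,0,0,0],[0,0,0.01,0,0,0],[0,0,0.015,0,0,0]]]'

```text
clock: 27.97
eef_pos: [495.9, -259.4, 49.1]
tcp_rot: [-3.141, 0.002, -2.971]
contact_force: [0.5, 5.1, 7.1]
opening: 0.153
```

Request:
carry_out --increments '[[[0,0.001,0.004,0,0,0],[0,0.002,0.008,0,0,0],[0,0.002,0.012,0,0,0],[0,0.002,0.014,0,0,0]]]'

```text
clock: 28.3
eef_pos: [495.1, -258.7, 42.7]
tcp_rot: [-3.141, 0.001, -2.971]
contact_force: [-4.1, 2.5, 20.8]
opening: 0.161
```

Request:
carry_out --increments '[[[0,0,0,0,0,0],[0,0,0,0,0,0],[0,0,0,0,0,0]]]' --hand 0.65

```text
clock: 28.55
eef_pos: [494.6, -258.5, 41.9]
tcp_rot: [3.142, -0.0, -2.971]
contact_force: [-0.5, -0.6, -0.6]
opening: 0.349
```

Request:
carry_out --increments '[[[0,0,-0.03,0,0,0],[0,0,-0.1,0,0,0],[0,0,-0.18,0,0,0],[0,0.05,-0.25,0,0,0],[0,0.1,-0.3,0,0,0]]]'

```text
clock: 28.97
eef_pos: [488.7, -219.6, 165.2]
tcp_rot: [-3.14, 0.002, -2.973]
contact_force: [0.1, 0.1, -0.1]
opening: 0.35
```

```bash
python3 clipped.py 18.png; python3 lid.py;  python3 -c "
from h import *
plan([484,333,160],185.9)"
```

```text
wrist -84 1058 slope/off y [-1.0000e-03 -8.1535e+01] barrel top z [47.5, 47.3, 47.4] heads z,x [(48.6, [-58.4, -38.6]), (48.5, [38.6, 67.5])]
wrist -28 999 slope/off y [ 3.0000e-03 -2.6392e+01] barrel top z [47.6, 47.2, 47.6] heads z,x [(48.7, [-57.8, -38.6]), (48.4, [38.8, 68.5])]
wrist 28 963 slope/off y [5.0000e-03 2.8733e+01] barrel top z [47.5, 47.5, 47.5] heads z,x [(48.7, [-59.1, -38.5]), (47.8, [38.4, 49.5])]
wrist 84 40 slope/off y [-3.3000e-02  8.4819e+01] barrel top z [48.8, 48.9] heads z,x []
lid top z 8.245354412819896 ((463.4649353027344, 1.7579574584960938), (220.4824676513672, 158.68386840820312), 88.98031616210938)
from [ 489. -218.  166.] rpy [-179.87    0.24 -170.18] need rows 15.3 F [-0.6 -0.9 -0.1] open 0.349 t 29.07
[[[-0.0139,0.085,0.0008,-0.0001,0.0003,0.0041],[-0.0278,0.1699,0.0016,-0.0003,0.0005,0.0082],[-0.0417,0.2549,0.0024,-0.0004,0.0008,0.0123],[-0.0556,0.3399,0.0032,-0.0005,0.001,0.0163],[-0.0696,0.4249,0.004,-0.0007,0.0013,0.0204]]]
partial 5 / 16
```

Three in. Now the last cylinder in the +66 slot.

Request:
carry_out --increments '[[[-0.014,0.095,0,0,0,0],[-0.028,0.19,0,0,0,0],[-0.043,0.29,0,0,0,0],[-0.058,0.39,0,0,0,0],[-0.072,0.49,0,0,0,0]]]'

```text
clock: 29.48
eef_pos: [482.7, -19.8, 161.8]
tcp_rot: [-3.141, -0.0, -2.972]
contact_force: [1.4, 0.9, 0.2]
opening: 0.347
```

Request:
carry_out --increments '[[[-0.014,0.1,0,0,0,0.015],[-0.028,0.2,0,0,0,0.03],[-0.043,0.3,0,0,0,0.045],[-0.058,0.4,0,0,0,0.06],[-0.072,0.49,0,0,0,0.065]]]'

```text
clock: 29.9
eef_pos: [477.9, 179.0, 161.8]
tcp_rot: [-3.141, -0.0, -3.04]
contact_force: [0.1, -0.4, 0.3]
opening: 0.35
```

```bash
python3 -c "
from h import *
plan([483.8,333,110],185.9)"
```

```text
from [477.9 179.  161.8] rpy [-1.7999e+02 -1.0000e-02 -1.7416e+02] need rows 4.5 F [ 0.1 -0.4  0.3] open 0.35 t 29.9
[[[-0.0108,0.0763,0.0259,-0.0,-0.0,-0.0002],[-0.0216,0.1526,0.0518,-0.0001,-0.0001,-0.0004],[-0.0324,0.2289,0.0777,-0.0001,-0.0001,-0.0006],[-0.0431,0.3052,0.1036,-0.0001,-0.0001,-0.0008],[-0.0539,0.3815,0.1295,-0.0001,-0.0002,-0.001]]]
```

Request:
carry_out --increments '[[[-0.011,0.08,0,0,0,0],[-0.022,0.165,0.02,0,0,0],[-0.033,0.25,0.05,0,0,0],[-0.044,0.33,0.08,0,0,0],[-0.054,0.386,0.12,0,0,0]]]'

```text
clock: 30.32
eef_pos: [484.4, 335.6, 113.8]
tcp_rot: [3.141, 0.001, -3.038]
contact_force: [0.7, 0.4, 0.3]
opening: 0.352
```

Request:
carry_out --increments '[[[0,0,0.005,0,0,0],[0,0,0.005,0,0,0],[0,0,0.005,0,0,0]]]'

```text
clock: 30.57
eef_pos: [483.6, 331.9, 111.6]
tcp_rot: [-3.14, -0.001, -3.039]
contact_force: [-0.2, -1.0, 0.3]
opening: 0.354
```

```bash
python3 cyl.py w19.png; python3 -c "
from h import *
plan([483.8,332.8,33],185.9)"
```

```text
[483.98618613 331.77858763 112.11785263] 0.35203392061475003
box rim ((490.77587890625, 267.37640380859375), (172.1074981689453, 213.8893585205078), 5.80490255355835)
66 2187 bar y [65.6 65.6 65.6 65.6] ztop 37.6 heads x [-57.9  75. ] world [480.  332.6  36.2]
22 0 none
-22 0 none
-66 0 none
[([484.4, 333.6, 32.4], 0.86)]
from [484.2 331.7 112.5] rpy [-179.99    0.   -174.19] need rows 2.2 F [ 0.6 -0.5  0.1] open 0.346 t 30.67
[[[0.0001,0.0006,0.0397,-0.0,0.0,-0.0003],[0.0003,0.0011,0.0795,-0.0001,0.0,-0.0006],[0.0004,0.0017,0.1192,-0.0001,0.0,-0.0009],[0.0006,0.0022,0.1589,-0.0002,0.0,-0.0012],[0.0007,0.0028,0.1986,-0.0002,0.0,-0.0015]]]
```

View pics/w19.png

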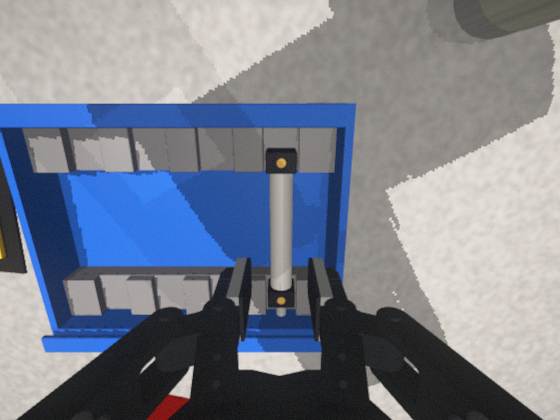

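Request:
carry_out --increments '[[[0,0.001,0.05,0,0,0],[0.001,0.003,0.1,0,0,0],[0.001,0.003,0.13,0,0,0],[0.001,0.003,0.14,0,0,0],[0.001,0.003,0.14,0,0,0]]]' --hand 0.71

```text
clock: 31.08
eef_pos: [483.1, 333.1, 55.5]
tcp_rot: [-3.141, -0.001, -3.04]
contact_force: [-0.0, 0.0, 0.7]
opening: 0.291
```

```bash
python3 cyl.py w20.png; python3 -c "
from h import *
plan([483.8,332.8,33],185.9)"
```

```text
[483.5703703  333.56228917  56.29972789] 0.29230080785786666
box rim ((485.7039794921875, 276.5768737792969), (164.4854278564453, 194.8331756591797), 5.8845133781433105)
66 3873 bar y [65.7 65.6 65.6 65.5] ztop 37.9 heads x [-58.1  58.8] world [478.6 332.5  36.2]
22 0 none
-22 0 none
-66 0 none
[([484.4, 335.1, 29.7], 0.62)]
from [483.9 334.   56.8] rpy [ 1.7998e+02  4.0000e-02 -1.7416e+02] need rows 0.7 F [-0.8  0.2  0.9] open 0.29 t 31.18
[[[0.0001,-0.0006,0.0119,0.0001,0.0001,-0.0002],[0.0002,-0.0011,0.0238,0.0001,0.0002,-0.0004],[0.0003,-0.0017,0.0357,0.0002,0.0004,-0.0006],[0.0004,-0.0023,0.0476,0.0002,0.0005,-0.0007],[0.0006,-0.0029,0.0595,0.0003,0.0006,-0.0009]]]
```

View pics/w20.png

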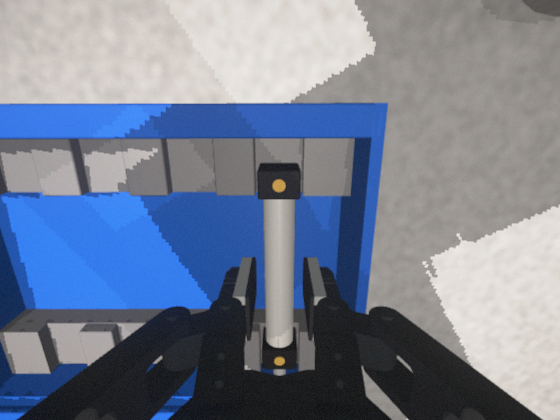

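Request:
carry_out --increments '[[[0,-0.002,0.01,0,0,0],[0,-0.003,0.02,0,0,0],[0,-0.003,0.03,0,0,0]]]'

```text
clock: 31.43
eef_pos: [483.8, 332.9, 44.3]
tcp_rot: [3.141, 0.001, -3.039]
contact_force: [-0.1, -0.1, -0.5]
opening: 0.29
```

Request:
carry_out --increments '[[[0,0,0.01,0,0,0],[0,0,0.02,0,0,0],[0,0,0.026,0,0,0],[0,0,0.026,0,0,0]]]'

```text
clock: 31.77
eef_pos: [483.4, 332.9, 33.6]
tcp_rot: [-3.142, -0.0, -3.039]
contact_force: [-2.1, -1.9, 4.6]
opening: 0.288
```

Request:
carry_out --increments '[[[0,0,-0.001,0,0,0],[0,0,-0.001,0,0,0],[0,0,-0.001,0,0,0],[0,0,-0.001,0,0,0],[0,0,-0.001,0,0,0]]]' --hand 1

```text
clock: 32.18
eef_pos: [483.5, 332.9, 34.1]
tcp_rot: [3.141, 0.0, -3.039]
contact_force: [-1.6, -0.2, 3.3]
opening: 0.157
```

Request:
carry_out --increments '[[[0,0,-0.03,0,0,0],[0,0,-0.1,0,0,0],[0,0,-0.2,0,0,0],[0,0,-0.3,0,0,0],[0,0,-0.35,0,0,0]]]'

```text
clock: 32.6
eef_pos: [484.9, 333.6, 179.1]
tcp_rot: [3.139, 0.004, -3.039]
contact_force: [1.1, 0.0, -0.1]
opening: 0.154
```

Request:
carry_out --increments '[[[0.008,-0.08,0,0,0,0],[0.016,-0.17,0,0,0,-0.01],[0.024,-0.27,0,0,0,-0.03],[0.032,-0.37,0,0,0,-0.05],[0.04,-0.47,0,0,0,-0.065]]]'

```text
clock: 33.02
eef_pos: [486.3, 142.5, 174.7]
tcp_rot: [-3.141, 0.001, -2.969]
contact_force: [0.8, 0.6, -0.9]
opening: 0.156
```

Request:
carry_out --increments '[[[0.014,-0.1,0,0,0,0],[0.028,-0.2,0,0,0,0],[0.042,-0.3,0,0,0,0],[0.056,-0.4,0,0,0,0],[0.07,-0.5,0,0,0,0]]]'

```text
clock: 33.43
eef_pos: [492.7, -59.7, 174.8]
tcp_rot: [-3.141, 0.001, -2.971]
contact_force: [1.0, 0.7, -0.7]
opening: 0.155
```

```bash
python3 -c "
from h import *
plan([485.6,-203.4,100],189.8)"
```

```text
from [492.7 -59.7 174.8] rpy [-1.7998e+02  4.0000e-02 -1.7023e+02] need rows 4.5 F [ 1.   0.7 -0.7] open 0.155 t 33.43
[[[0.0157,-0.0702,0.0374,-0.0001,0.0001,-0.0001],[0.0315,-0.1404,0.0748,-0.0001,0.0002,-0.0002],[0.0472,-0.2106,0.1123,-0.0002,0.0004,-0.0003],[0.0629,-0.2808,0.1497,-0.0002,0.0005,-0.0004],[0.0786,-0.351,0.1871,-0.0003,0.0006,-0.0005]]]
```

Request:
carry_out --increments '[[[0.015,-0.08,0.02,0,0,0],[0.03,-0.155,0.05,0,0,0],[0.046,-0.23,0.09,0,0,0],[0.062,-0.3,0.13,0,0,0],[0.079,-0.358,0.17,0,0,0]]]'

```text
clock: 33.85
eef_pos: [486.3, -206.4, 106.2]
tcp_rot: [-3.141, 0.001, -2.972]
contact_force: [0.0, 0.4, -1.5]
opening: 0.155
```

Request:
carry_out --increments '[[[0,0,0.01,0,0,0],[0,0,0.015,0,0,0],[0,0,0.015,0,0,0]]]'

```text
clock: 34.1
eef_pos: [485.9, -203.9, 100.1]
tcp_rot: [3.141, -0.001, -2.972]
contact_force: [-0.3, 0.1, -0.9]
opening: 0.157
```

```bash
python3 rack.py w21.png; python3 -c "
from h import *
plan([485.6,-203.2,62],189.8)"
```

```text
[ 486.32266646 -203.55315465  100.49517182] [ 1.79987767e+02 -2.77288450e-03 -1.70222079e+02]
plate [    0   136   331   165 20475] ((498.2021179199219, -280.0733337402344), (129.30776977539062, 223.0438690185547), 9.733116149902344)
[4, 193, 26, 25, 431] [ 483.1 -362.    48.6] 55.7
[55, 193, 31, 25, 538] [ 477.9 -329.4   49.7] 54.9
[100, 193, 21, 25, 393] [ 473.8 -307.4   49. ] 55.1
[153, 193, 25, 25, 462] [ 468.4 -274.3   49.8] 55.2
[195, 193, 19, 25, 371] [ 464.5 -252.8   49.6] 55.3
[303, 199, 7, 18, 85] [ 455.  -193.3   53.1] 55.2
[251, 200, 7, 17, 72] [ 460.3 -223.8   53.3] 55.1
[203, 275, 16, 25, 307] [ 519.1 -243.3   49.3] 54.4
[0, 276, 19, 21, 314] [ 541.9 -373.1   48.2] 51.5
[30, 276, 22, 24, 340] [ 537.8 -352.7   48.6] 55.0
[76, 276, 27, 24, 421] [ 532.7 -320.1   49.6] 54.8
[116, 276, 20, 24, 320] [ 528.5 -297.9   49. ] 54.9
[165, 276, 22, 23, 365] [ 523.1 -265.1   49.6] 54.4
[([499.5, -259.0, 41.0], 0.96), ([508.4, -313.3, 41.8], 0.93)]
from [ 486.7 -203.4  100.8] rpy [-1.7999e+02  3.0000e-02 -1.7019e+02] need rows 1.1 F [-0.2  0.6 -0.1] open 0.155 t 34.2
[[[0.0005,0.0002,0.0194,-0.0,0.0001,0.0],[0.001,0.0004,0.0388,-0.0001,0.0002,0.0001],[0.0015,0.0006,0.0582,-0.0001,0.0003,0.0001],[0.0021,0.0009,0.0776,-0.0002,0.0005,0.0002],[0.0026,0.0011,0.097,-0.0002,0.0006,0.0002]]]
```

View pics/w21.png

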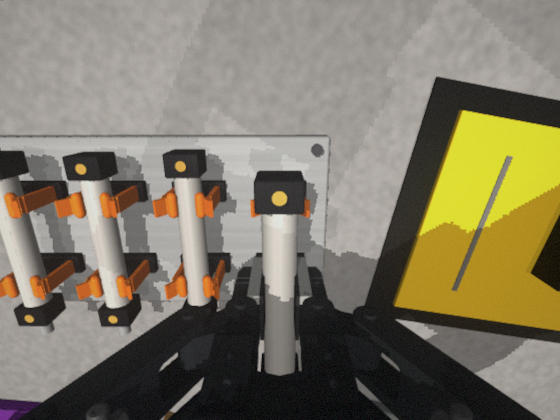

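Request:
carry_out --increments '[[[0.001,0.001,0.03,0,0,0],[0.002,0.001,0.06,0,0,0],[0.002,0.001,0.085,0,0,0],[0.002,0.001,0.095,0,0,0],[0.002,0.001,0.095,0,0,0]]]'

```text
clock: 34.62
eef_pos: [485.2, -203.2, 61.6]
tcp_rot: [3.141, -0.001, -2.97]
contact_force: [0.3, 0.0, -0.3]
opening: 0.157
```

Request:
carry_out --increments '[[[0,0,0.005,0,0,0],[0,0,0.01,0,0,0],[0,0,0.015,0,0,0],[0,0,0.02,0,0,0]]]'

```text
clock: 34.95
eef_pos: [486.2, -204.1, 55.7]
tcp_rot: [-3.141, 0.001, -2.971]
contact_force: [-4.3, 4.4, 21.1]
opening: 0.15
```

Request:
carry_out --increments '[[[0,0,0.005,0,0,0],[0,0,0.01,0,0,0],[0,0,0.015,0,0,0]]]'

```text
clock: 35.2
eef_pos: [486.6, -204.1, 49.4]
tcp_rot: [-3.141, 0.002, -2.971]
contact_force: [0.3, 3.0, 4.8]
opening: 0.154
```

Request:
carry_out --increments '[[[0,0.001,0.004,0,0,0],[0,0.002,0.008,0,0,0],[0,0.002,0.012,0,0,0],[0,0.002,0.014,0,0,0]]]'

```text
clock: 35.53
eef_pos: [485.8, -203.4, 43.7]
tcp_rot: [-3.141, 0.001, -2.971]
contact_force: [-4.4, 2.6, 30.7]
opening: 0.158
```

Request:
carry_out --increments '[[[0,0,0,0,0,0],[0,0,0,0,0,0],[0,0,0,0,0,0]]]' --hand 0.65

```text
clock: 35.78
eef_pos: [485.1, -203.1, 42.3]
tcp_rot: [3.141, -0.0, -2.971]
contact_force: [0.2, 0.1, 0.6]
opening: 0.349
```

Request:
carry_out --increments '[[[0,0,-0.03,0,0,0],[0,0,-0.1,0,0,0],[0,0,-0.18,0,0,0],[0,0,-0.25,0,0,0],[0,0,-0.32,0,0,0]]]'

```text
clock: 36.2
eef_pos: [485.0, -203.1, 172.6]
tcp_rot: [-3.142, 0.0, -2.971]
contact_force: [0.5, 0.2, 0.4]
opening: 0.35
```

```bash
python3 clipped.py 22.png wrist; python3 lid.py
python3 - <<'E'
from h import *
for c in ['top','side','wrist']:
    f=grab(c); save(f,c+'22.png')
    for n in ['flag_hinge','flag_pin','flag_base']:
        print(c,n,[(np.round(d['point']).tolist(),round(d['confidence'],2)) for d in nets.tip_of(n,c)[:4]])
plan([650,-50,170])
E
```

```text
wrist -84 1022 slope/off y [ 1.0000e-03 -8.1444e+01] barrel top z [47.5, 47.3, 47.4] heads z,x [(48.6, [-58.5, -38.7]), (48.5, [38.5, 67.4])]
wrist -28 962 slope/off y [ 1.000e-03 -2.618e+01] barrel top z [47.3, 47.2, 47.6] heads z,x [(48.7, [-57.8, -38.3]), (48.5, [38.4, 66.9])]
wrist 28 914 slope/off y [9.0000e-03 2.9054e+01] barrel top z [47.5, 47.2, 47.5] heads z,x [(48.7, [-59.2, -38.7]), (48.6, [38.7, 64.3])]
wrist 84 908 slope/off y [-1.400e-02  8.377e+01] barrel top z [47.6, 47.2, 47.6] heads z,x [(48.8, [-56.9, -38.4]), (48.5, [38.7, 69.6])]
lid top z 8.202158653761877 ((463.3849182128906, 4.040260314941406), (218.62730407714844, 158.49012756347656), 88.53402709960938)
top flag_hinge [([740.0, -408.0, 29.0], 0.97), ([681.0, -51.0, 26.0], 0.84), ([823.0, -11.0, 20.0], 0.73)]
top flag_pin [([646.0, -1.0, 36.0], 0.8), ([685.0, -365.0, 23.0], 0.76)]
top flag_base [([682.0, -49.0, -0.0], 0.94), ([824.0, -13.0, 2.0], 0.75), ([735.0, -410.0, -0.0], 0.65)]
side flag_hinge [([682.0, -51.0, 26.0], 0.68), ([823.0, -13.0, 23.0], 0.68), ([735.0, -408.0, 21.0], 0.57)]
side flag_pin [([684.0, -369.0, 29.0], 0.67), ([645.0, 2.0, 39.0], 0.53), ([790.0, 26.0, 16.0], 0.42)]
side flag_base [([823.0, -12.0, -4.0], 0.72), ([735.0, -408.0, 2.0], 0.67), ([679.0, -51.0, -2.0], 0.59), ([316.0, -456.0, 0.0], 0.21)]
wrist flag_hinge [([682.0, -50.0, 25.0], 0.93), ([736.0, -407.0, 25.0], 0.63)]
wrist flag_pin [([686.0, -367.0, 27.0], 0.77), ([506.0, -313.0, 38.0], 0.56), ([496.0, -256.0, 41.0], 0.24)]
wrist flag_base [([736.0, -409.0, 1.0], 0.92), ([688.0, -48.0, -3.0], 0.91)]
from [ 485.1 -203.   170. ] rpy [ 1.7997e+02 -4.0000e-02 -1.7023e+02] need rows 6.2 F [ 0.2 -0.1  0.2] open 0.349 t 36.9
[[[-0.0673,0.0439,-0.0,0.0,0.0,0.0],[-0.1346,0.0877,-0.0,0.0,0.0,0.0],[-0.2019,0.1316,-0.0,0.0,0.0,0.0],[-0.2692,0.1755,-0.0,0.0,0.0,0.0],[-0.3365,0.2194,-0.0001,0.0,0.0,0.0]]]
partial 5 / 7
```

View pics/wrist22.png

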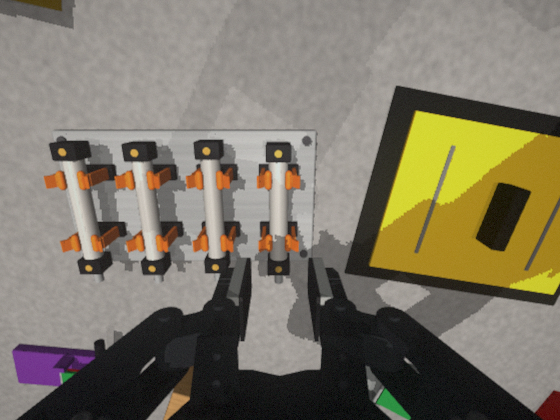

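View pics/side22.png

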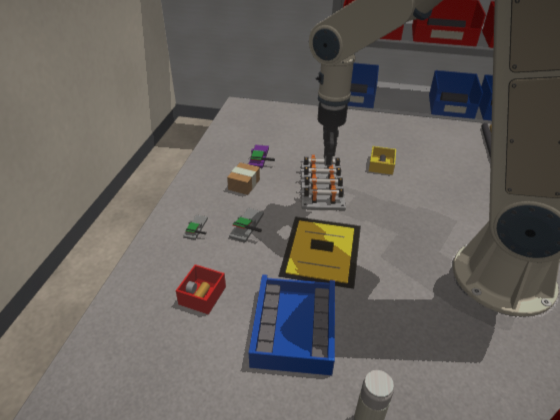

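Request:
carry_out --increments '[[[-0.08,0.05,-0.02,0,0,0.08],[-0.16,0.1,-0.04,0,0,0.16],[-0.24,0.16,-0.05,0,0,0.24],[-0.32,0.21,-0.05,0,0,0.32],[-0.4,0.26,-0.05,0,0,0.35]]]'

```text
clock: 37.32
eef_pos: [626.6, -72.0, 190.8]
tcp_rot: [3.142, 0.001, 2.941]
contact_force: [-0.6, -1.1, 0.6]
opening: 0.348
```

```bash
python3 -c "
from h import *
plan([645,-30,200],168.9)"
```

```text
from [626.6 -72.  190.8] rpy [1.8000e+02 3.0000e-02 1.6848e+02] need rows 1.3 F [-0.6 -1.1  0.6] open 0.348 t 37.32
[[[-0.0048,0.0224,-0.0046,0.0,0.0001,-0.0014],[-0.0096,0.0448,-0.0092,0.0,0.0002,-0.0028],[-0.0144,0.0672,-0.0138,0.0,0.0003,-0.0042],[-0.0192,0.0897,-0.0184,0.0,0.0004,-0.0055],[-0.024,0.1121,-0.023,0.0,0.0006,-0.0069]]]
```

Request:
carry_out --increments '[[[-0.06,0.03,-0.02,0,0,0],[-0.12,0.06,-0.04,0,0,0],[-0.18,0.09,-0.06,0,0,0],[-0.18,0.09,-0.06,0,0,0]]]'

```text
clock: 37.65
eef_pos: [707.8, -50.6, 215.9]
tcp_rot: [3.14, 0.005, 2.947]
contact_force: [-1.0, 0.2, 0.9]
opening: 0.348
```

```bash
cat > flag.py <<'E'
from h import *
import sys
f=grab(sys.argv[2] if len(sys.argv)>2 else 'wrist'); save(f,sys.argv[1]); W=cloud(f); X,Y,Z=W[...,0],W[...,1],W[...,2]
hsv=cv2.cvtColor(f['img'],cv2.COLOR_RGB2HSV); H,S,V=[hsv[...,i] for i in range(3)]
roi=(X>590)&(X<760)&(Y>-150)&(Y<70)
b=roi&(abs(Z-12)<3)
print('base',b.sum(),cv2.minAreaRect(W[b][:,:2].astype(np.float32)))
g=roi&(H>45)&(H<80)&(S>100)&(Z>15)&(Z<80)
if g.sum()>50:
    P=W[g]; c=P.mean(0); u,s,vt=np.linalg.svd(P-c,full_matrices=False); n=vt[2]*np.sign(vt[2][2]); print('green',g.sum(),c.round(1),'normal',n.round(3),'tilt',np.arccos(n[2]),cv2.minAreaRect(P[:,:2].astype(np.float32)))
p=roi&(V<60)&(Z>16)&(Z<80)
n,lab,st,_=cv2.connectedComponentsWithStats(p.astype(np.uint8))
for i in range(1,n):
    if st[i,4]>60:
        P=W[lab==i]; print('dark',st[i].tolist(),P.mean(0).round(1),np.percentile(P[:,2],[5,50,95]).round(1),cv2.minAreaRect(P[:,:2].astype(np.float32)))
for n in ['flag_hinge','flag_pin','flag_base']:
    print(n,[(np.round(d['point']).tolist(),round(d['confidence'],2)) for d in nets.tip_of(n,sys.argv[2] if len(sys.argv)>2 else 'wrist')[:4]])
s=sense(); print(s['eef_pos'],np.degrees(s['tcp_rot']))
E
python3 flag.py w23.png
```

```text
base 3326 ((683.7482299804688, -50.87409973144531), (129.8489227294922, 49.901458740234375), 80.48148345947266)
green 1586 [686.7 -27.   35.5] normal [-0.057 -0.281  0.958] tilt 0.29048039263080705 ((687.6309814453125, -25.28317642211914), (50.006752014160156, 35.703392028808594), 81.25716400146484)
dark [314, 102, 11, 85, 723] [664.   -5.   42.2] [39.7 42.4 43.8] ((668.625, -4.626904487609863), (9.708793640136719, 78.44864654541016), 80.9055404663086)
flag_hinge [([681.0, -46.0, 25.0], 0.67), ([824.0, -14.0, 17.0], 0.63)]
flag_pin [([648.0, 0.0, 38.0], 0.57)]
flag_base [([824.0, -10.0, 0.0], 0.84), ([687.0, -51.0, -4.0], 0.58)]
[701.75351329 -52.41042544 213.57930103] [-1.79977903e+02 -1.16283511e-01  1.68758408e+02]
```

View pics/w23.png

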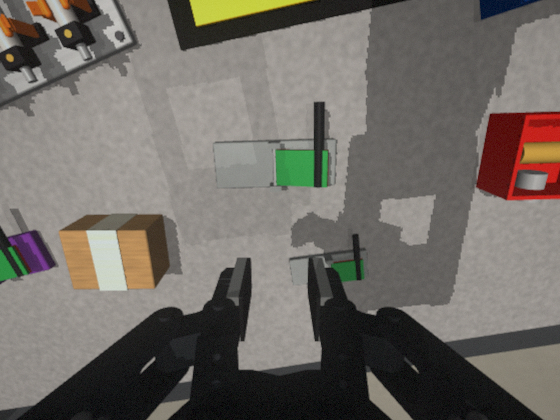

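```bash
python3 -c "
from h import *
plan([646.3,-1,100],170.6)"
```

```text
from [701.8 -52.4 213.6] rpy [-1.7998e+02 -1.2000e-01  1.6876e+02] need rows 3.8 F [-0.4 -0.8 -0.5] open 0.349 t 37.85
[[[0.0321,0.0198,0.0568,-0.0001,-0.0004,-0.0061],[0.0642,0.0397,0.1137,-0.0001,-0.0008,-0.0123],[0.0963,0.0595,0.1705,-0.0002,-0.0012,-0.0184],[0.1284,0.0793,0.2274,-0.0003,-0.0016,-0.0246],[0.1605,0.0991,0.2842,-0.0003,-0.0019,-0.0307]]]
```

Request:
carry_out --increments '[[[0.04,0.025,0.05,0,0,-0.01],[0.08,0.05,0.11,0,0,-0.02],[0.12,0.075,0.18,0,0,-0.03],[0.16,0.099,0.24,0,0,-0.031],[0.16,0.099,0.26,0,0,-0.031]]]'

```text
clock: 38.27
eef_pos: [641.7, 0.3, 106.4]
tcp_rot: [-3.141, -0.009, 2.978]
contact_force: [-1.6, -0.4, -0.0]
opening: 0.352
```

Request:
carry_out --increments '[[[0,0,0,0,0,0],[0,0,0,0,0,0]]]'

```text
clock: 38.43
eef_pos: [647.8, -1.4, 110.7]
tcp_rot: [-3.141, -0.0, 2.978]
contact_force: [0.5, -0.5, -0.4]
opening: 0.348
```

```bash
python3 -c "
from h import *
f=grab('wrist'); save(f,'w24.png')
plan([646.3,-1,42],170.6)"
```

```text
from [648.8  -1.6 111.6] rpy [1.7999e+02 1.0000e-01 1.7060e+02] need rows 1.9 F [ 0.5 -0.1 -0.4] open 0.351 t 38.48
[[[0.0013,0.0001,0.0348,0.0,0.0003,-0.0],[0.0027,0.0002,0.0696,0.0,0.0007,-0.0],[0.004,0.0002,0.1044,0.0001,0.001,-0.0],[0.0054,0.0003,0.1392,0.0001,0.0013,-0.0],[0.0067,0.0004,0.174,0.0001,0.0017,-0.0001]]]
```

View pics/w24.png

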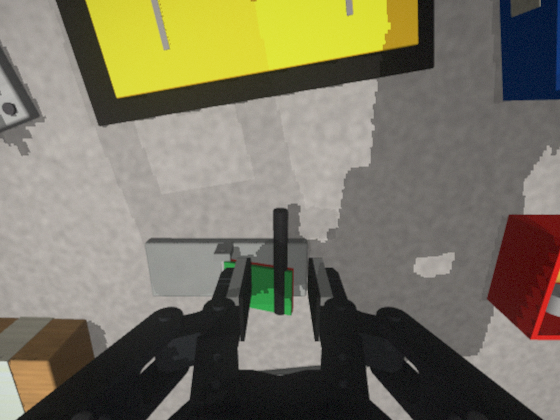

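Request:
carry_out --increments '[[[0.003,0,0.05,0,0,0],[0.006,0,0.1,0,0,0],[0.006,0,0.14,0,0,0],[0.006,0,0.165,0,0,0],[0.006,0,0.173,0,0,0]]]'

```text
clock: 38.9
eef_pos: [645.8, -1.1, 40.8]
tcp_rot: [-3.141, -0.0, 2.977]
contact_force: [-0.4, -0.9, -1.0]
opening: 0.351
```

Request:
carry_out --increments '[[[0,0,0,0,0,0],[0,0,0,0,0,0]]]'

```text
clock: 39.07
eef_pos: [646.5, -0.7, 42.3]
tcp_rot: [3.141, 0.002, 2.978]
contact_force: [0.5, -0.7, 0.5]
opening: 0.353
```

Request:
carry_out --increments '[[[0,0,0,0,0,0],[0,0,0,0,0,0],[0,0,0,0,0,0],[0,0,0,0,0,0],[0,0,0,0,0,0]]]' --hand 1 --squeeze 60

```text
clock: 39.48
eef_pos: [646.4, -0.5, 42.0]
tcp_rot: [3.141, 0.002, 2.978]
contact_force: [2.1, 0.4, 3.0]
opening: 0.092
```

```bash
cat > arc.py <<'E'
from h import *
import sys
s=sense(); p=s['eef_pos']
H=np.array([683.7,-50.9,29.0]); bx=np.array([.9866,-.1633,0]); by=np.array([.1633,.9866,0])
d=p-H; y=d@by; z=d[2]; th=np.arctan2(z,y); print('p',p,'x',d@bx,'r',np.hypot(y,z),'theta',th,'F',s['contact_force'].round(1),s['opening'])
ts=th+np.array([.12,.24,.36,.48,.6]) if len(sys.argv)<2 else np.linspace(th,float(sys.argv[1]),6)[1:]
R0=Ro.from_euler('xyz',s['tcp_rot'])
print([[round(float(v),4) for v in R0.inv().apply(H-45*bx+45*np.cos(t)*by+45*np.sin(t)*np.array([0,0,1])-p)/400] for t in ts])
E
python3 arc.py
```

```text
p [ 6.46364940e+02 -4.75517440e-01  4.19942548e+01] x -45.06908851241165 r 45.54498809766314 theta 0.28932560096124066 F [2.1 0.4 3. ] 0.09163118943950795
[[-0.0002, -0.0059, -0.0123], [-0.0002, -0.012, -0.0243], [-0.0002, -0.0195, -0.0355], [-0.0002, -0.0283, -0.0458], [-0.0002, -0.0382, -0.0549]]
```

Request:
carry_out --increments '[[[0,-0.005,-0.012,0,0,0],[0,-0.011,-0.024,0,0,0],[0,-0.019,-0.035,0,0,0],[0,-0.028,-0.045,0,0,0],[0,-0.038,-0.055,0,0,0]]]'

```text
clock: 39.9
eef_pos: [644.2, -13.0, 64.4]
tcp_rot: [3.138, 0.002, 2.977]
contact_force: [2.9, 14.6, 1.6]
opening: 0.094
```

```bash
python3 arc.py; python3 -c "
from h import *
f=grab('side'); save(f,'s25.png')
cv2.imwrite('pics/s25c.png',cv2.resize(f['img'][150:290,170:360,::-1],None,fx=4,fy=4,interpolation=2))"
```

```text
p [644.158174   -13.01842935  64.39396856] x -45.198026014733564 r 46.99553315481078 theta 0.8528141786326304 F [ 2.9 14.6  1.6] 0.0942978516546904
[[-0.0005, -0.0139, -0.0045], [-0.0005, -0.0255, -0.0115], [-0.0005, -0.0378, -0.017], [-0.0005, -0.0507, -0.021], [-0.0006, -0.064, -0.0235]]
```

View pics/s25c.png

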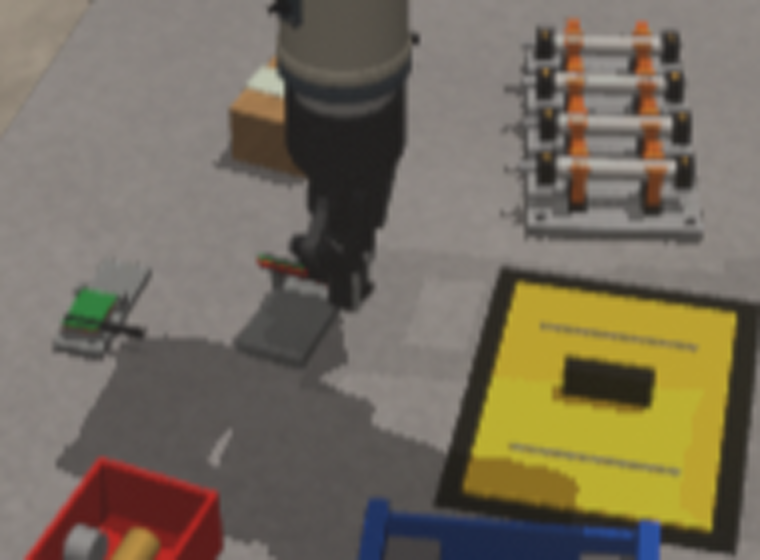

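Request:
carry_out --increments '[[[0,-0.011,-0.006,0,0,0],[0,-0.023,-0.013,0,0,0],[0,-0.036,-0.018,0,0,0],[0,-0.049,-0.022,0,0,0],[0,-0.062,-0.024,0,0,0]]]'

```text
clock: 40.37
eef_pos: [640.4, -37.7, 76.1]
tcp_rot: [3.138, 0.002, 2.978]
contact_force: [-2.6, -0.2, 3.5]
opening: 0.091
```

```bash
python3 arc.py
```

```text
p [640.36876247 -37.72221272  76.11423794] x -44.90253161291822 r 47.48536170126632 theta 1.4456904353732893 F [-2.6 -0.2  3.5] 0.09117291604912209
[[0.0003, -0.0143, 0.0052], [0.0003, -0.0277, 0.0059], [0.0003, -0.041, 0.0082], [0.0003, -0.0539, 0.0121], [0.0003, -0.0663, 0.0175]]
```

Request:
carry_out --increments '[[[0,-0.013,0.003,0,0,0],[0,-0.027,0.005,0,0,0],[0,-0.041,0.008,0,0,0],[0,-0.054,0.012,0,0,0],[0,-0.066,0.0175,0,0,0]]]'

```text
clock: 40.78
eef_pos: [635.7, -66.0, 67.1]
tcp_rot: [3.141, 0.002, 2.978]
contact_force: [4.4, 3.4, -1.4]
opening: 0.088
```

```bash
python3 arc.py
```

```text
p [635.68314758 -65.99591311  67.05060116] x -44.90826398734295 r 44.32514483366487 theta 2.109366765355826 F [ 4.4  3.4 -1.4] 0.08818647671423224
[[0.0003, -0.012, 0.0061], [0.0003, -0.0222, 0.015], [0.0003, -0.0312, 0.025], [0.0003, -0.039, 0.0361], [0.0004, -0.0454, 0.048]]
```

Request:
carry_out --increments '[[[0,-0.011,0.007,0,0,0],[0,-0.022,0.015,0,0,0],[0,-0.031,0.025,0,0,0],[0,-0.039,0.036,0,0,0],[0,-0.045,0.048,0,0,0]]]'

```text
clock: 41.2
eef_pos: [632.2, -83.4, 46.5]
tcp_rot: [3.141, 0.001, 2.978]
contact_force: [5.0, 6.4, -3.2]
opening: 0.088
```

```bash
python3 arc.py 3.16
```

```text
p [632.19142559 -83.36810406  46.47268124] x -45.51631812233983 r 44.057264987694694 theta 2.733793155168717 F [ 5.   6.4 -3.2] 0.08798118853189607
[[-0.0013, -0.0056, 0.008], [-0.0013, -0.0083, 0.0172], [-0.0013, -0.0101, 0.0266], [-0.0013, -0.0112, 0.0362], [-0.0013, -0.0114, 0.0457]]
```

Request:
carry_out --increments '[[[0,-0.004,0.009,0,0,0],[0,-0.007,0.018,0,0,0],[0,-0.009,0.027,0,0,0],[0,-0.01,0.036,0,0,0],[0,-0.01,0.044,0,0,0]]]'

```text
clock: 41.62
eef_pos: [631.7, -87.4, 29.0]
tcp_rot: [3.141, 0.001, 2.978]
contact_force: [0.7, 3.0, 10.2]
opening: 0.093
```

Request:
carry_out --increments '[[[0,0,0,0,0,0],[0,0,0,0,0,0]]]'

```text
clock: 41.78
eef_pos: [631.7, -87.4, 29.2]
tcp_rot: [3.141, 0.001, 2.978]
contact_force: [1.8, 4.2, 5.1]
opening: 0.092
```

```bash
python3 arc.py 3.16
```

```text
p [631.72781257 -87.35278381  29.20682764] x -45.32302052350319 r 44.45185588546299 theta 3.136939790844594 F [1.8 4.2 5.1] 0.09150843409801605
[[-0.0008, -0.0014, 0.0005], [-0.0008, -0.0014, 0.001], [-0.0008, -0.0014, 0.0015], [-0.0008, -0.0014, 0.0021], [-0.0008, -0.0014, 0.0026]]
```

Request:
carry_out --increments '[[[0,0,0.002,0,0,0],[0,0,0.003,0,0,0],[0,0,0.003,0,0,0]]]'

```text
clock: 42.03
eef_pos: [631.7, -87.4, 28.4]
tcp_rot: [3.141, 0.001, 2.978]
contact_force: [1.3, 3.3, 7.1]
opening: 0.084
```

Request:
carry_out --increments '[[[0,0,0,0,0,0],[0,0,0,0,0,0],[0,0,0,0,0,0]]]' --hand 0.7

```text
clock: 42.28
eef_pos: [630.4, -87.9, 27.3]
tcp_rot: [-3.141, -0.002, 2.978]
contact_force: [0.1, -0.2, 0.6]
opening: 0.301
```

Request:
carry_out --increments '[[[0,0,-0.02,0,0,0],[0,0,-0.06,0,0,0],[0,0,-0.12,0,0,0],[0,0,-0.2,0,0,0],[0,0,-0.3,0,0,0]]]'

```text
clock: 42.7
eef_pos: [629.4, -87.6, 147.4]
tcp_rot: [-3.141, -0.004, 2.978]
contact_force: [0.3, 0.7, 0.6]
opening: 0.299
```

Request:
carry_out --increments '[[[-0.06,0.04,-0.05,0,0,0],[-0.12,0.08,-0.1,0,0,0],[-0.15,0.1,-0.15,0,0,0],[-0.15,0.1,-0.2,0,0,0],[-0.15,0.1,-0.2,0,0,0]]]'

```text
clock: 43.12
eef_pos: [699.4, -57.8, 232.7]
tcp_rot: [3.141, 0.006, 2.979]
contact_force: [0.3, -0.1, -0.3]
opening: 0.302
```

```bash
cat > fin.py <<'E'
from h import *
import sys
t=sys.argv[1]
for cam in ['wrist','side']:
    f=grab(cam); save(f,cam+t+'.png'); W=cloud(f); X,Y,Z=W[...,0],W[...,1],W[...,2]
    hsv=cv2.cvtColor(f['img'],cv2.COLOR_RGB2HSV); H,S,V=[hsv[...,i] for i in range(3)]
    g=(X>600)&(X<760)&(Y>-150)&(Y<70)&((H<8)|(H>172))&(S>120)&(Z>10)&(Z<90)
    if g.sum()>30:
        P=W[g]; c=P.mean(0); vt=np.linalg.svd(P-c,full_matrices=False)[2]; n=vt[2]*np.sign(vt[2][2]); print(cam,'red',g.sum(),c.round(1),n.round(3),'tilt',np.arccos(n[2]), cv2.minAreaRect(P[:,:2].astype(np.float32)))
    p=(X>590)&(X<720)&(Y>-150)&(Y<-60)&(V<60)&(Z>16)&(Z<90)
    if p.sum()>20: P=W[p]; print(cam,'pin',p.sum(),P.mean(0).round(1),np.percentile(P[:,2],[5,50,95]).round(1))
E
python3 fin.py 26; python3 lid.py; python3 clipped.py 26b.png side top
```

```text
wrist red 1411 [678.6 -76.1  29.7] [0.003 0.051 0.999] tilt 0.05115866077218198 ((680.1820678710938, -80.04803466796875), (54.94291687011719, 39.756900787353516), 80.48469543457031)
wrist pin 575 [649.7 -90.5  32.3] [30.4 32.3 33.8]
side red 159 [678.8 -74.1  30.8] [0.007 0.078 0.997] tilt 0.07794732387687286 ((677.7444458007812, -76.9818344116211), (54.43458557128906, 36.72288513183594), 78.27287292480469)
side pin 30 [636.6 -83.5  30.9] [27.  31.2 33.8]
lid top z 8.350227276592603 ((464.1235046386719, 3.3193435668945312), (216.33653259277344, 160.22938537597656), 89.95469665527344)
side -84 48 slope/off y [ 5.0000e-02 -7.9629e+01] barrel top z [51.2, 48.8, 49.5] heads z,x [(47.2, [-56.6, -39.7]), (48.1, [40.0, 67.1])]
side -28 61 slope/off y [  0.038 -24.455] barrel top z [48.2, 49.4, 48.5] heads z,x [(48.5, [-55.6, -39.5]), (48.3, [39.2, 70.7])]
side 28 47 slope/off y [ 0.058 32.175] barrel top z [49.6, 49.0, 49.9] heads z,x [(48.5, [-57.3, -38.7]), (49.1, [40.4, 65.8])]
side 84 64 slope/off y [-8.0000e-03  8.7539e+01] barrel top z [49.0, 49.1, 49.1] heads z,x [(49.3, [-55.8, -38.3]), (47.5, [38.6, 71.1])]
top -84 81 slope/off y [ 5.0000e-03 -8.3459e+01] barrel top z [49.5, 49.7, 50.8] heads z,x [(49.0, [-55.8, -40.1]), (47.6, [38.6, 69.5])]
top -28 86 slope/off y [  0.035 -27.475] barrel top z [50.5, 47.8, 50.6] heads z,x [(48.4, [-55.5, -38.8]), (48.3, [38.7, 68.5])]
top 28 81 slope/off y [2.10e-02 2.82e+01] barrel top z [50.7, 49.0, 48.8] heads z,x [(48.8, [-56.9, -39.3]), (47.7, [38.6, 67.4])]
top 84 33 slope/off y [-6.9000e-02  7.9448e+01] barrel top z [49.5, 50.7, 50.9] heads z,x [(49.5, [-54.6, -38.9]), (48.3, [39.3, 69.7])]
```

View pics/wrist26.png

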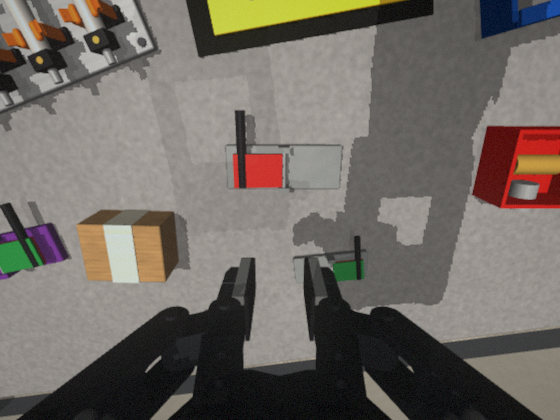

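View pics/top26b.png

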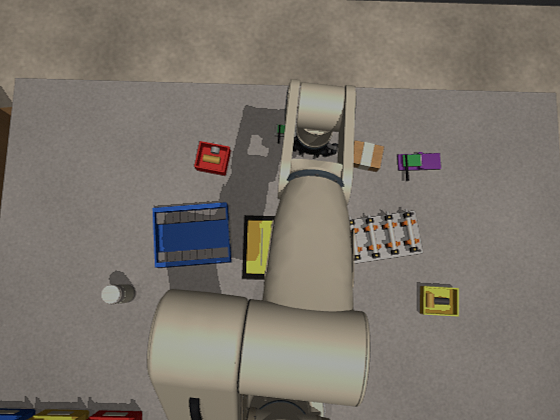

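```bash
python3 -c "
from h import *
plan([530,-200,260],189.8)"
```

```text
from [695.7 -58.3 226.4] rpy [-1.7998e+02 -1.5000e-01  1.7061e+02] need rows 6.1 F [-0.  -0.2  0.7] open 0.298 t 43.37
[[[0.0501,-0.0596,-0.0118,0.0,-0.0004,-0.0457],[0.1003,-0.1192,-0.0237,0.0,-0.0007,-0.0914],[0.1504,-0.1788,-0.0355,0.0,-0.0011,-0.1371],[0.2006,-0.2384,-0.0474,0.0001,-0.0014,-0.1828],[0.2507,-0.298,-0.0592,0.0001,-0.0018,-0.2285]]]
partial 5 / 7
```

Request:
carry_out --increments '[[[0.05,-0.06,-0.02,0,0,-0.06],[0.11,-0.13,-0.04,0,0,-0.13],[0.17,-0.2,-0.06,0,0,-0.2],[0.23,-0.27,-0.08,0,0,-0.26],[0.29,-0.34,-0.083,0,0,-0.32]]]'

```text
clock: 43.78
eef_pos: [558.6, -174.2, 261.2]
tcp_rot: [-3.142, -0.0, -2.967]
contact_force: [-0.3, -0.1, 1.1]
opening: 0.3
```

Request:
carry_out --increments '[[[0.04,-0.05,0,0,0,0],[0.06,-0.08,0,0,0,0],[0.06,-0.08,0,0,0,0],[0.06,-0.08,0,0,0,0],[0.06,-0.08,0,0,0,0]]]'

```text
clock: 44.2
eef_pos: [542.6, -208.3, 260.5]
tcp_rot: [3.141, -0.0, -2.97]
contact_force: [-0.2, 0.1, -1.2]
opening: 0.303
```

```bash
python3 clipped.py 27.png wrist; python3 lid.py; python3 fin.py 28; python3 - <<'E'
from h import *
f=grab('wrist'); W=cloud(f); Z=W[...,2]
th=np.radians(9.76); c=np.array([500.0,-286.2])
d=W[...,:2]-c; bx=d[...,0]*np.cos(th)+d[...,1]*np.sin(th); by=-d[...,0]*np.sin(th)+d[...,1]*np.cos(th)
for y in (-84,-28,28,84):
    m=[]
    for s in (-1,1):
        h=(abs(by-y)<16)&(s*bx>46)&(s*bx<56)&(Z>45)&(Z<65); m.append((np.median(bx[h]),(by[h].min()+by[h].max())/2))
    m=np.array(m); print(y,m.round(1).tolist(),'angle',np.arctan2(m[1,1]-m[0,1],m[1,0]-m[0,0]).round(3))
print(sense()['eef_pos'],sense()['qvel'],sense()['clock'])
E
```

```text
wrist -84 671 slope/off y [-3.0000e-03 -8.1937e+01] barrel top z [47.6, 47.3, 47.6] heads z,x [(48.6, [-58.2, -38.7]), (48.5, [38.7, 67.8])]
wrist -28 637 slope/off y [-4.0000e-03 -2.6681e+01] barrel top z [47.7, 47.5, 47.7] heads z,x [(48.8, [-57.3, -38.7]), (48.4, [39.1, 68.0])]
wrist 28 633 slope/off y [-1.0000e-03  2.8655e+01] barrel top z [47.5, 47.5, 47.6] heads z,x [(48.7, [-58.1, -38.6]), (48.5, [38.6, 66.8])]
wrist 84 624 slope/off y [-4.0000e-03  8.3867e+01] barrel top z [47.5, 47.4, 47.7] heads z,x [(48.9, [-56.3, -38.6]), (48.5, [38.4, 69.0])]
lid top z 8.346714734900821 ((462.8974609375, 2.8877792358398438), (159.6468048095703, 217.4005126953125), 0.951391875743866)
wrist red 734 [677.5 -75.2  29.6] [0.    0.062 0.998] tilt 0.06188059155231516 ((678.5902099609375, -78.87571716308594), (52.77968215942383, 36.911659240722656), 78.85027313232422)
wrist pin 348 [647.  -90.9  31.1] [25.4 31.9 33.5]
side red 145 [679.2 -73.4  30.5] [0.018 0.079 0.997] tilt 0.0807008327649266 ((678.7714233398438, -76.08429718017578), (52.1565055847168, 37.39765930175781), 80.50830078125)
side pin 54 [642.7 -85.5  31.3] [26.9 31.4 35.5]
-84 [[-51.3, -83.4], [51.2, -83.9]] angle -0.005
-28 [[-51.0, -28.0], [51.3, -28.0]] angle 0.0
28 [[-51.4, 28.0], [51.0, 28.1]] angle 0.001
84 [[-50.7, 83.9], [51.1, 84.4]] angle 0.005
[ 542.54295477 -208.14892284  260.79937392] [-0.00455661 -0.00186247  0.00145558 -0.00073797  0.00030539 -0.00316345] 44.45
```

View pics/wrist27.png

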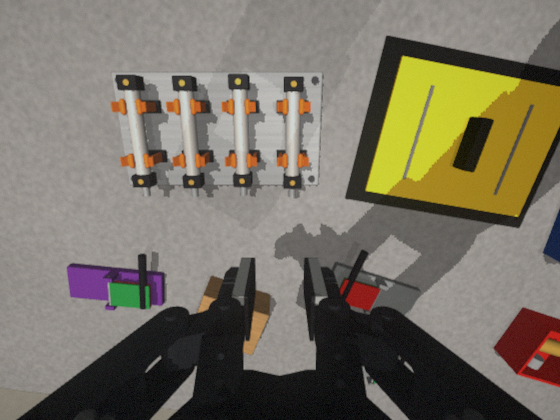

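View pics/side28.png

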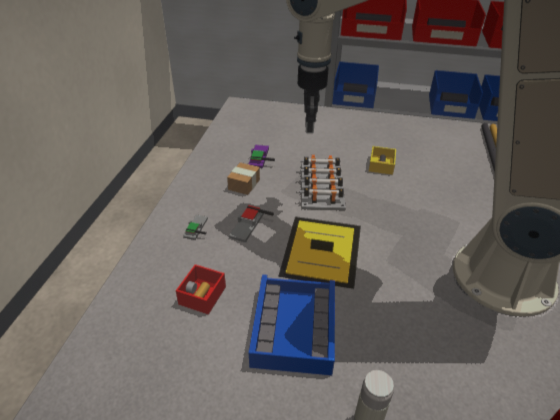

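```bash
python3 -c "
from h import *
print(r.sign_off()); print(sense()['clock'])"
```

```text
the job is handed in; nothing more can be done
None
the job is handed in; nothing more can be done
```

The job is done and handed in at about 44.5 s. The lid is on the mat, all four cylinders are clipped in, and the flag is turned red side up. `r.sign_off()` reports no verdict, so the results below rest on my own last measurements.

- **Lid:** I slid it clear of the box and laid it on the mat, handle up. It lies flat, with its top at about 8.3 mm. Its centre is at (463, 3), against the mat's (464.5, 3). No knock to the lid was seen.
- **Cylinders:** The box held four, and each is in its own station. Barrel tops read 47.3–47.7 mm, where 48 is expected when snapped in; one that had not snapped would stand 7 mm or more higher. The heads put them within about 1 mm of centre and 0.005 rad of the rack's axis.
- **Flag:** I turned the larger grey one only after all four were in. The face and pin readings put its angle between about 3.06 and 3.11 rad; at release the arm's position implied 3.137. All are above the required 2.95.
- **Other things:** In the last pictures the bins, carton, can and the other two flags look untouched. The arm was clear of everything, at z = 260.

**Readings that disagreed:**
- Part way through, the top camera gave a 0.07 rad skew at one station. That view was mostly hidden by the arm, and the closer wrist view showed 0.005 or less.
- The side camera's depth-based barrel slopes (up to 0.06 rad) were coarse, so I did not rely on them.

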